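Strip a disc steam trap for overhaul

TASK

The cap is off the green disc trap, so strip it for overhaul: lift the parts out from the top, one at a time without disturbing those still below, and set the steel disc in the middle of the grooved lapping plate, then the bronze seat in the middle of the blue felt tray, the used black seal ring in the middle of the yellow scrap tray and the stainless strainer screen in the middle of the round wash pan. Each goes down flat, the same way up as it came out, and the disc and seat must not be dropped. Leave the parts already set out, the brass snubber and the zinc coupler where they are.

Things in the scene. Friction and masses are not known exactly. Their poses are not given: they have to be found in the camera images.
- disc: Valve disc: bright steel with dark concentric rings on top, diameter 32 mm, 9 mm thick, 55 g. Top of the stack in the trap, flat and loose on the seat, underside 110 mm above the ledge. Sealing face is the underside, to lie on the lapping plate. Origin: centre of underside; z up at the start.
- seat: Valve seat: solid bronze-coloured disc, top edge slightly bevelled, diameter 44 mm, 16 mm thick, 190 g. Second in the stack, flat and loose on the seal ring, underside 94 mm above the ledge; its rim shows around the disc. Origin: centre of underside; z up at the start.
- seal_ring: Used seal ring: stiff black steel-capped graphite ring, outer diameter 54 mm, hole 38 mm, 10 mm thick, 60 g. Third in the stack, flat and loose on the screen's collar, underside 84 mm above the ledge; its edge shows around the seat. Origin: centre of underside; z up at the start.
- screen: Stainless screen: basket 41 mm across, 25 mm deep, under a solid collar 64 mm across, 12 mm high, top finely perforated; 120 g. Lowest part: basket hangs loosely in the bore of the fixed green trap body (96 mm across, top face 72 mm above the ledge), collar on the top face; lift 25 mm straight up. Origin: basket's underside, 47 mm above the ledge; z up at the start.
- lapping_plate: Place for the disc: round dark cast-iron lapping plate with a grid of fine grooves in its flat top, diameter 124 mm, 22 mm thick, fixed, no rim. Origin: centre of its underside on the ledge; its top is 22 mm above that.
- felt_tray: Place for the seat: square white tray 150 x 150 mm with 5 mm walls 18 mm high, lined with blue felt, fixed. Origin: centre of its underside on the ledge; the felt's upper face is 9 mm above that. x and y run along its sides.
- scrap_tray: Place for the used seal ring: square yellow steel scrap tray 150 x 150 mm with 4 mm walls 26 mm high and a wire handle on one side, fixed. Origin: centre of its underside on the ledge; its inner floor is 4 mm above that. x and y run along its sides.
- wash_pan: Place for the screen: round bright steel wash pan with drain holes in its floor, 150 mm across the rim, about 130 mm across the floor inside, walls 22 mm high, fixed. Origin: centre of its underside on the ledge; its inner floor is 4 mm above that.
- snubber: Bystander, to be left alone: brass gauge snubber standing on its hexagon, hexagon 27 mm across the flats and 30 mm high with a 16 mm threaded stub above, 52 mm high over all, loose. Origin: centre of its underside.
- coupler: Bystander, to be left alone: grey zinc pipe coupler standing on end, an open tube of 48 mm diameter, 50 mm high, loose. Origin: centre of its underside.
Not all that is in view belongs to the job. Several things look just like the scrap_tray: the one meant starts farthest to the robot's left. There is more than one size of the disc; the job needs the smaller.

How it is judged (in metres and radians):
On the way, in this order (a step that is already met when the one before it is completed fails the run):
1. the disc rests on the middle of the lapping plate, released, the three parts below still in the trap (horizontal distance between disc and lapping_plate below 0.015 m and z of disc in the frame of lapping_plate between 0.018 and 0.026 m and angle between disc's own z axis and vertical below 0.1 rad and linear speed of disc below 0.03 m/s and contact force between disc and the fingers below 0.1 N and distance of each of seat, seal_ring, screen from where it was at the start of the episode below 0.012 m), for 0.2 s.
2. the seat rests on the middle of the felt tray, released, the seal ring and screen still in the trap (horizontal distance between seat and felt_tray below 0.015 m and z of seat in the frame of felt_tray between 0.005 and 0.013 m and angle between seat's own z axis and vertical below 0.1 rad and linear speed of seat below 0.03 m/s and contact force between seat and the fingers below 0.1 N and distance of each of seal_ring, screen from where it was at the start of the episode below 0.012 m), for 0.2 s.
3. the seal ring lies in the middle of the scrap tray, released, the screen still in the trap (horizontal distance between seal_ring and scrap_tray below 0.015 m and z of seal_ring in the frame of scrap_tray between 0 and 0.008 m and angle between seal_ring's own z axis and vertical below 0.1 rad and linear speed of seal_ring below 0.03 m/s and contact force between seal_ring and the fingers below 0.1 N and distance of screen from where it was at the start of the episode below 0.012 m), for 0.2 s.
4. the screen stands in the middle of the wash pan, released (horizontal distance between screen and wash_pan below 0.015 m and z of screen in the frame of wash_pan between 0 and 0.008 m and angle between screen's own z axis and vertical below 0.1 rad and linear speed of screen below 0.03 m/s and contact force between screen and the fingers below 0.1 N), for 0.2 s.
At the end, for the whole second after the job is handed in: Each part released and at rest in its own place, same way up, tilted under 0.1 rad, centre within 15 mm of the place's middle, underside within 4 mm of its supporting face. Each was set down in turn, from the top, while those below had moved under 12 mm (all of step 4 and horizontal distance between disc and lapping_plate below 0.015 m and z of disc in the frame of lapping_plate between 0.018 and 0.026 m and angle between each of disc, seat, seal_ring's own z axis and vertical below 0.1 rad and linear speed of each of disc, seat, seal_ring below 0.03 m/s and contact force between each of disc, seat, seal_ring and the fingers below 0.1 N and horizontal distance between seat and felt_tray below 0.015 m and z of seat in the frame of felt_tray between 0.005 and 0.013 m and horizontal distance between seal_ring and scrap_tray below 0.015 m and z of seal_ring in the frame of scrap_tray between 0 and 0.008 m); the robot touches nothing.
It fails at once if the snubber is moved by more than 20 mm or tipped over (distance of snubber from where it was at the start of the episode above 0.02 m or angle between snubber's own z axis and vertical above 0.3 rad).
It fails at once if the coupler is moved by more than 20 mm or tipped over (distance of coupler from where it was at the start of the episode above 0.02 m or angle between coupler's own z axis and vertical above 0.3 rad).
It fails at once if the disc is dropped (falls free faster than 0.55 m/s, about 15 mm) (contact force between disc and the fingers below 0.1 N and linear speed of disc above 0.55 m/s).
It fails at once if the seat is dropped (falls free faster than 0.55 m/s, about 15 mm) (contact force between seat and the fingers below 0.1 N and linear speed of seat above 0.55 m/s).
It also fails if it takes over 128 s, if anything falls off the work surface, if the arm or the gripper's body presses on something with over 40 N, if the wrist force passes 120 N, or if a joint passes its speed limit or range.

ROBOT

A 6-joint arm with a two-finger parallel gripper is mounted at the origin on the work surface. World frame = base frame: x ahead of the robot, y to its left, z up, the work surface at z = 0. Lengths are in mm, angles in rad, forces in N, time in s.
With the tool pointing down it reaches from about 350 to 850 mm from the base axis. Payload 8.1 kg.
Tool frame: the origin (TCP) lies between the finger pads; the fingertips stand 11 mm ahead of it and the grasp point (between the pads) lies 8 mm behind it; z points along the fingers, x is the direction in which the jaws open and shut, and the axes are right-handed (so a half turn about z gives the same grasp; the last joint's range is limited). The gripper opens to 85 mm and grips with 20 to 120 N. Pads are 22 mm wide; open, the fingers measure 114 mm over their backs; the gripper's body (76 mm by 85 mm) begins 54 mm behind the grasp point. The pads swing forward as they close: fully open they stand 13 mm farther back than shut.
Start: joints at [1.107, 0.13, 1.488, -0, 1.523, -0.085], TCP at [221.863, 557.479, 242.292] pointing down, gripper open.
Joint ranges: [-2.96, 2.96], [-0.89, 2.26], [0.02, 2.5], [-1.34, 4.48], [0, 2.73], [-2.66, 2.66]. Speed limits (rad/s): [2.39, 2.39, 2.79, 3.14, 3.14, 3.14].

INTERFACE

Orientations are given as a unit quaternion [x, y, z, w].
In Python, from rig import get_obs, eyes, bot gives the robot as it stands. The module is installed in compiled form; this text tells all that it offers.
- The arm moves only by the shell command python3 -m creep 'ROWS' [FORCE]. ROWS is JSON, a list of rows, each a list of 7 numbers: the turn, a rotation vector about the tool's x, y, z in rad, then the shift along the tool's x, y, z in mm, then the closure, from 0 (fully open) to 1 (shut). In form: [[rx, ry, rz, x, y, z, claw], ...]. A call has 1 to 10 rows; each row is the pose to reach, as a shift and turn from the pose measured when the call began, along the tool's axes at that moment; what a row does not reach only later rows make up. A row lasts 1/8 s, in which the tool goes at most 62.5 mm and 10.7 degrees, less where a joint would pass 70% of its speed; a pose out of reach is approached as far as the arm can. A call with a gripper value outside its range is refused whole. The fingers move at their own pace and stop on an object; FORCE is the grip in N (left out, the last holds). Time passes only in rows, so rows that repeat a pose let the fingers close. It gives the time, the measured TCP pose, the force and the opening at its end, in the units of the state.
- get_obs(): the state, without advancing time (a new reading comes with each control period).
- eyes.snapshot(name): name is "side" or "top" or "wrist"; returns (picture, depth): 420x560x3 uint8, red, green, blue; 420x560 float32, mm along the optical axis (not along the pixel's ray), 0 where there is no reading.
- eyes.camera_params(name): a dict with "intrinsics" (3x3 intrinsics, pixels), "extrinsics" (4x4, takes a point from world to camera coordinates); the wrist camera has in their place "mount" (4x4, takes a point from camera to tool coordinates, whose origin is the TCP and whose axes are the tool frame's). Camera axes: x right, y down, z forward; pixel columns grow to the right and rows downward; lengths in mm; the calibration is good to about 2 mm. A picture is of the moment at which its call begins: read the wrist's pose just before it. camera_params takes no time and is no camera call.
- bot.hand_in(): hands the job in, once; it reports no verdict.
The state is a dict: "time": time; "joint_positions": joint angles; "dq": joint speeds; "joint_torque": joint torques, N m; "eef_pos": TCP position; "tool_rot": TCP orientation; "wrist_force": force on the tool from outside, world axes, zero at the start; "wrist_torque": the same for the moment, N m; "opening": finger opening in mm.
Only numpy, scipy, OpenCV 4.12 (cv2) and the standard library are available. Lean on these libraries where they do the work, as an engineer would, in place of code of your own. Each camera call takes 0.05 s, during which the arm holds its last target.

## Working session

There is one attempt and no reset: what is moved stays moved. The work goes in short steps, Python scripts to look and compute and a shell command to move; the robot and the scene stay as the last step left them, time stands still between calls to the robot, and variables do not carry over. Pictures are saved under pics/ and viewed, and the job is handed in when it is done.

```bash
mkdir -p pics; ls; python3 - <<'E'
from rig import get_obs, eyes, bot
import cv2, numpy as np
o=get_obs()
for k,v in o.items(): print(k,np.round(v,3))
for n in ("side","top","wrist"):
    p,d=eyes.snapshot(n)
    cv2.imwrite(f"pics/{n}0.png",cv2.resize(p[:,:,::-1],(800,600),interpolation=cv2.INTER_CUBIC))
    np.savez(f"pics/{n}0.npz",p=p,d=d)
    c=eyes.camera_params(n)
    for k,v in c.items(): print(n,k,np.round(v,4).tolist())
E
```

```text
pics
time 0.0
joint_positions [ 1.107  0.131  1.489 -0.     1.523 -0.085]
dq [ 0.002 -0.001 -0.001 -0.     0.002  0.001]
joint_torque [-1.0000e-03 -5.6938e+01 -5.0057e+01 -0.0000e+00  1.4000e-02  0.0000e+00]
eef_pos [221.627 557.014 241.243]
tool_rot [ 0.828  0.561 -0.001  0.   ]
wrist_force [-0.174 -0.119 -0.7  ]
wrist_torque [-0.017  0.026  0.013]
opening 85.119
side intrinsics [[538.2021, 0.0, 275.4708], [0.0, 538.2021, 206.8609], [0.0, 0.0, 1.0]]
side extrinsics [[-0.9173, -0.3982, -0.0089, 437.4994], [-0.2259, 0.5384, -0.8118, 251.4325], [0.328, -0.7427, -0.5838, 1571.3581], [0.0, 0.0, 0.0, 1.0]]
top intrinsics [[478.4001, 0.0, 272.8952], [0.0, 478.4001, 211.0061], [0.0, 0.0, 1.0]]
top extrinsics [[0.0112, -0.9999, 0.0019, -86.1647], [-0.9755, -0.0113, -0.2197, 536.0381], [0.2197, 0.0006, -0.9756, 1172.8984], [0.0, 0.0, 0.0, 1.0]]
wrist intrinsics [[335.4057, 0.0, 279.2614], [0.0, 335.4057, 205.35], [0.0, 0.0, 1.0]]
wrist mount [[1.0, -0.0011, 0.0006, 0.6458], [0.0008, 0.9547, 0.2974, -75.9942], [-0.0009, -0.2974, 0.9547, -130.0646], [0.0, 0.0, 0.0, 1.0]]
```

View pics/top0.png

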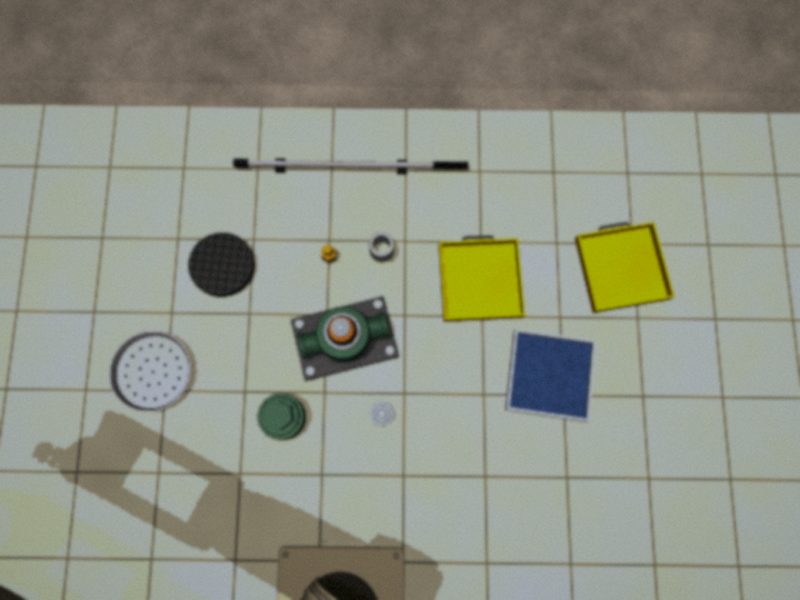

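View pics/side0.png

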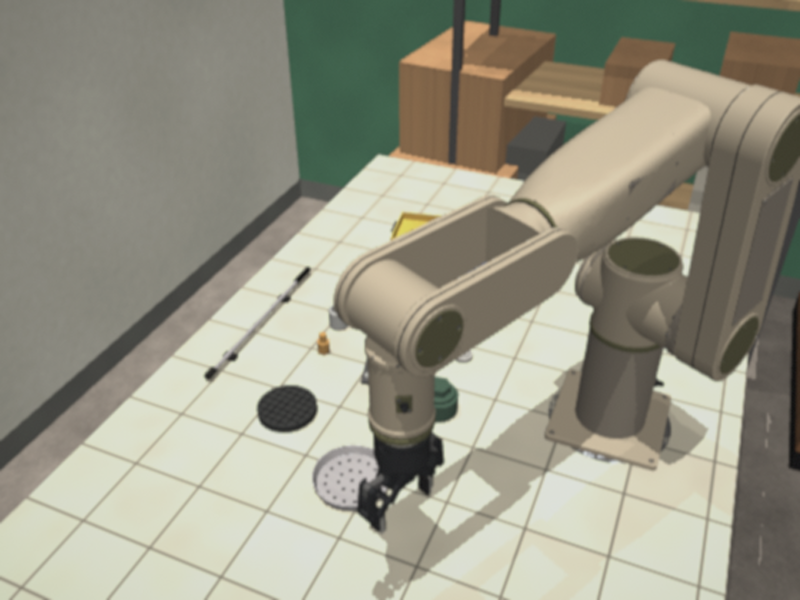

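View pics/wrist0.png

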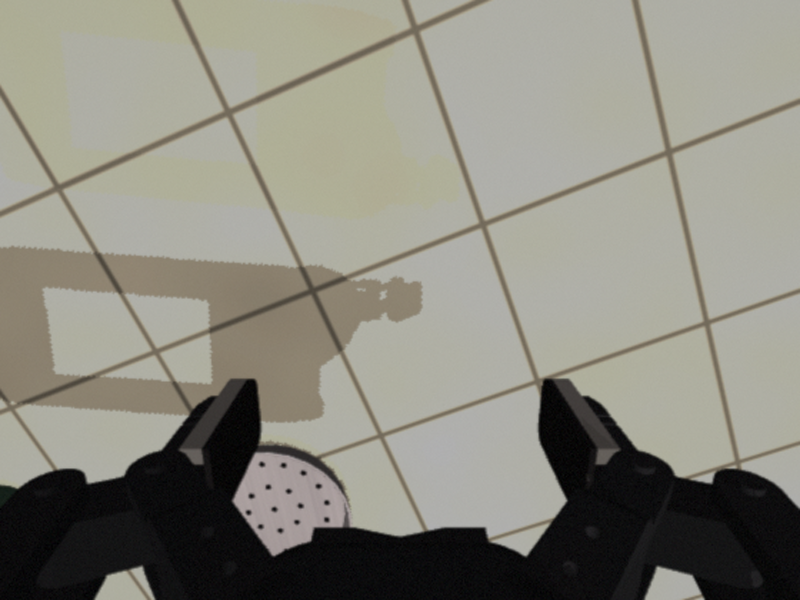

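Top view (800×600 px):
- Lapping plate (222,264), wash pan (152,371), felt tray (551,375).
- Trap with the stack (342,332), snubber (329,254), coupler (382,247), green cap (282,416).
- Scrap-tray candidates are yellow trays at (481,280) and (624,267). +y is image-left, so (481,280) is the robot's leftmost.
- Disc candidates are the one on the stack at (342,328) and the pale item at (382,413).

The next step is to measure these and crop in close.

```bash
cat > h.py <<'E'
import numpy as np, cv2
from rig import get_obs, eyes, bot
from scipy.spatial.transform import Rotation as R
def cam(name, obs=None):
    c=eyes.camera_params(name); K=np.array(c["intrinsics"])
    if name=="wrist":
        T=np.eye(4); T[:3,:3]=R.from_quat(obs["tool_rot"]).as_matrix(); T[:3,3]=obs["eef_pos"]
        E=np.linalg.inv(T@np.array(c["mount"]))
    else: E=np.array(c["extrinsics"])
    return K,E
def onplane(K,E,uv,z):
    uv=np.atleast_2d(np.asarray(uv,float)); r=np.c_[uv,np.ones(len(uv))]@np.linalg.inv(K).T
    Rm=E[:3,:3]; C=-Rm.T@E[:3,3]; d=r@Rm
    return C+d*((z-C[2])/d[:,2])[:,None]
def proj(K,E,P):
    P=np.atleast_2d(P); q=P@E[:3,:3].T+E[:3,3]; q=q@K.T; return q[:,:2]/q[:,2:]
def cloud(K,E,d):
    v,u=np.mgrid[:d.shape[0],:d.shape[1]]
    p=np.stack([(u-K[0,2])/K[0,0]*d,(v-K[1,2])/K[1,1]*d,d],-1)
    return (p-E[:3,3])@E[:3,:3]
E
python3 - <<'E'
from h import *
z=np.load("pics/top0.npz"); p,d=z["p"],z["d"]
K,E=cam("top"); X=cloud(K,E,d)
hsv=cv2.cvtColor(p,cv2.COLOR_RGB2HSV)
def rep(n,m,zp):
    m=cv2.morphologyEx(m.astype(np.uint8),cv2.MORPH_CLOSE,np.ones((3,3)))
    cs,_=cv2.findContours(m,cv2.RETR_EXTERNAL,cv2.CHAIN_APPROX_NONE)
    for c in cs:
        if cv2.contourArea(c)<60: continue
        W=onplane(K,E,c[:,0],zp)[:,:2].astype(np.float32)
        (cc,r)=cv2.minEnclosingCircle(W); rc=cv2.minAreaRect(W)
        mm=np.zeros_like(m); cv2.drawContours(mm,[c],-1,1,-1); zz=X[...,2][mm>0]
        print(n,"px",c[:,0].mean(0).round(),"circ",np.round(cc,1),round(r,1),"rect",np.round(rc[0],1),np.round(rc[1],1),round(rc[2],1),"z pct",np.round(np.percentile(zz,[5,50,95]),1))
H,S,V=[hsv[...,i].astype(int) for i in range(3)]
rep("yellow",(abs(H-29)<5)&(S>180)&(V>60),26)
rep("blue",(abs(H-110)<12)&(S>90),9)
hz=X[...,2]; print("table z",np.median(hz[250:300,20:50]), np.median(hz[150:170,330:380]))
on=(hz>9)&(X[...,0]>300)&(X[...,0]<830)&(d>0)
rep("tall",on,20)
cv2.imwrite("pics/crop1.png",cv2.resize(p[190:310,170:300,::-1],None,fx=5,fy=5,interpolation=cv2.INTER_CUBIC))
E
```

```text
yellow px [336. 195.] circ [ 591.1 -249.7] 102.2 rect [ 592.  -248.9] [152.5 147.1] 3.6 z pct [ 0.8  5.4 26.7]
yellow px [437. 187.] circ [ 618.3 -518.8] 103.2 rect [ 619.2 -518.4] [150.7 151.3] 10.2 z pct [ 1.1  5.8 27.1]
blue px [385. 262.] circ [ 414.5 -376.3] 93.0 rect [ 414.6 -376.7] [135.1 135.5] 82.3 z pct [ 5.7  9.7 14. ]
table z 0.808993257166254 1.419331979648688
tall px [266. 290.] circ [338.2 -65.5] 21.3 rect [338.  -65.9] [40.6 38.6] 0.6 z pct [ 9.6 13.2 17.1]
tall px [196. 291.] circ [332.2 113.6] 43.6 rect [336.2 113.6] [71.  85.1] 0.6 z pct [39.5 55.1 73.1]
tall px [104. 260.] circ [411.2 357.6] 74.7 rect [411.2 357.7] [145.9 147.1] 0.7 z pct [ 1.   5.6 22.5]
tall px [385. 263.] circ [ 411.5 -373.9] 104.5 rect [ 412.5 -372.7] [152.5 150.6] 82.3 z pct [ 5.9 10.4 19.7]
tall px [240. 237.] circ [476.4   4.9] 104.5 rect [476.1   4.7] [119.8 178.3] 15.1 z pct [  9.6  48.7 108.4]
tall px [230. 178.] circ [638.   36.4] 19.0 rect [637.4  38.4] [35.5 30.9] 47.3 z pct [10.1 31.6 55.7]
tall px [336. 195.] circ [ 591.6 -248.4] 106.0 rect [ 594.8 -248.8] [163.6 152.8] 3.3 z pct [ 0.8  5.8 27.4]
tall px [266. 173.] circ [651.4 -61.5] 29.1 rect [651.4 -61.5] [56.6 46.2] 0.7 z pct [-0.5 37.1 53.4]
tall px [154. 185.] circ [616.7 239.4] 65.3 rect [614.2 240.3] [125.9 121. ] 46.6 z pct [17.8 22.8 26.9]
tall px [436. 187.] circ [ 617.2 -519.5] 108.3 rect [ 620.7 -518.5] [172.6 158.4] 10.5 z pct [ 1.2  6.1 27.3]
tall px [244. 115.] circ [823.7   2.3] 230.1 rect [814.1   2.3] [460.2  28.6] 89.9 z pct [12.5 20.9 26.6]
```

View pics/crop1.png

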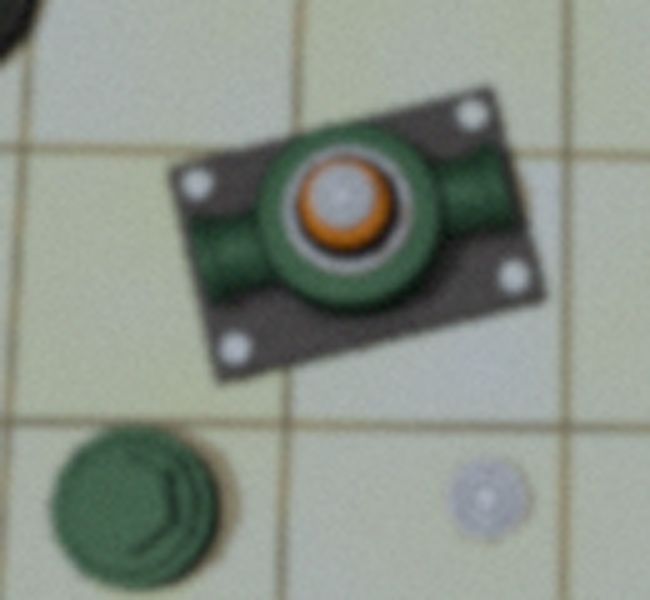

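The crop shows the stack's disc at crop (343,195), sitting on the orange-bronze seat. The loose disc at (487,500) is about 40 mm across, so it is the larger decoy. The other heights and sizes agree with the text: plate about 22.8 mm high and 124 mm wide, trays about 151 mm. Next I'll square the tool to the world axes, move so the wrist camera sees the stack, and part-close the gripper to learn the fingertip geometry.

```bash
python3 - <<'E'
from h import *
z=np.load("pics/top0.npz"); p,d=z["p"],z["d"]
K,E=cam("top")
hsv=cv2.cvtColor(p,cv2.COLOR_RGB2HSV).astype(int);H,S,V=hsv[...,0],hsv[...,1],hsv[...,2]
roi=np.zeros(H.shape,bool); roi[215:250,218:260]=1
m=((abs(H-12)<8)&(S>130)&roi).astype(np.uint8)
cs,_=cv2.findContours(m,cv2.RETR_EXTERNAL,cv2.CHAIN_APPROX_NONE); c=max(cs,key=cv2.contourArea)
e=cv2.fitEllipse(c); print("seat px",e,"at z108",onplane(K,E,e[0],108), "z102",onplane(K,E,e[0],102))
o=get_obs(); M=R.from_quat(o["tool_rot"]).as_matrix(); print(M.round(3))
# turn to make tool x=+y, y=+x, z=-z
G=np.array([[0,1,0],[1,0,0],[0,0,-1.]]).T
print("turn",R.from_matrix(M.T@G).as_rotvec())
for t in ([430,0,260],): print("shift tool",M.T@(np.array(t)-o["eef_pos"]))
E
```

```text
seat px ((238.5719451904297, 230.01377868652344), (16.5074520111084, 18.02195930480957), 132.03160095214844) at z108 [[477.3843582    3.49580968 108.        ]] z102 [[478.48210298   3.93381773 102.        ]]
[[ 0.37   0.929 -0.001]
 [ 0.929 -0.37  -0.001]
 [-0.001 -0.    -1.   ]]
turn [-0.00039323  0.0013824  -0.37880524]
shift tool [-440.60742976  399.57724999  -17.93800748]
```

```bash
python3 -m creep '[[0,0,-0.18,-60,55,-3,0],[0,0,-0.379,-120,110,-6,0],[0,0,-0.379,-180,160,-9,0],[0,0,-0.379,-240,215,-12,0],[0,0,-0.379,-300,270,-14,0],[0,0,-0.379,-350,320,-16,0],[0,0,-0.379,-400,360,-18,0],[0,0,-0.379,-441,400,-18,0],[0,0,-0.379,-441,400,-18,0],[0,0,-0.379,-441,400,-18,0]]' 40; python3 - <<'E'
from h import *
o=get_obs(); p,d=eyes.snapshot("wrist"); np.savez("pics/w1.npz",p=p,d=d,pos=o["eef_pos"],q=o["tool_rot"])
cv2.imwrite("pics/w1.png",p[:,:,::-1]); print(o["eef_pos"],o["tool_rot"],o["opening"],o["wrist_force"])
E
```

```text
time: 1.4
eef_pos: [430.6, -3.3, 260.0]
tool_rot: [0.708, 0.706, -0.001, 0.0]
wrist_force: [0.1, 1.0, 0.1]
opening: 85.2
[430.58079819  -3.32296952 259.99413959] [ 7.07927925e-01  7.06284101e-01 -8.00812021e-04  4.24464903e-04] 85.1905524553456 [0.09261436 1.04368856 0.07303188]
```

View pics/w1.png

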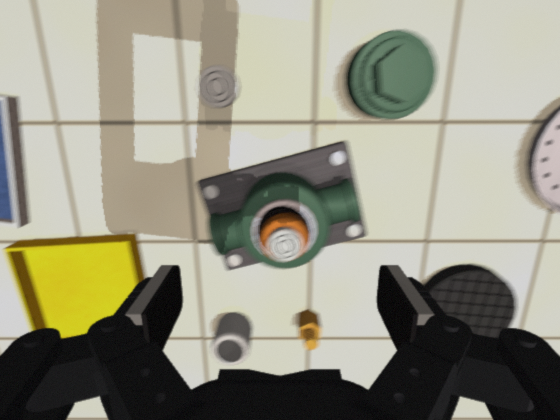

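The wrist view shows the disc at (286,243) with rings on top, the bronze seat around it, and the coupler and snubber below it in the image. I'll measure the stack here and check fingertip position at a part-closed opening.

```bash
python3 -m creep '[[0,0,0,0,0,0,0.5],[0,0,0,0,0,0,0.5],[0,0,0,0,0,0,0.5],[0,0,0,0,0,0,0.5]]' 40; python3 - <<'E'
from h import *
o=get_obs(); p,d=eyes.snapshot("wrist"); np.savez("pics/w2.npz",p=p,d=d,pos=o["eef_pos"],q=o["tool_rot"])
print(o["opening"],o["eef_pos"])
C=np.array(eyes.camera_params("wrist")["mount"]); 
for f in ("w1","w2"):
    zz=np.load(f"pics/{f}.npz"); K=cam("top")[0]*0+np.array(eyes.camera_params("wrist")["intrinsics"])
    Y=cloud(K,np.linalg.inv(C),zz["d"])   # tool coords
    m=(zz["d"]>0)&(Y[...,2]<60)&(abs(Y[...,1])<14)&(abs(Y[...,0])<60)&(Y[...,2]>-30)
    q=Y[m]
    for s in (-1,1):
        w=q[q[:,0]*s>0]; print(f,s,len(w),"tip z max",np.percentile(w[:,2],[90,98,99.5]).round(1),"inner x",np.percentile(abs(w[w[:,2]>0,0]),[1,5,50]).round(1), 'y rng',np.percentile(w[:,1],[1,99]).round(1))
# stack
o1={"eef_pos":zz["pos"],"tool_rot":zz["q"]}; K,E=cam("wrist",o1)
X=cloud(K,E,zz["d"]); roi=np.zeros(d.shape,bool); roi[185:265,245:325]=1
for lo,hi,n in ((114,124,"disc"),(104,113,"seat"),(87,97,"ring"),(78,87,"collar"),(66,76,"body")):
    m=roi&(X[...,2]>lo)&(X[...,2]<hi); print(n,m.sum(),X[m].mean(0).round(1) if m.any() else "", np.ptp(X[m][:,:2],axis=0).round(1) if m.any() else "")
g=cv2.cvtColor(p,cv2.COLOR_RGB2GRAY)
cv2.imwrite("pics/w2c.png",cv2.resize(p[180:275,235:340,::-1],None,fx=6,fy=6,interpolation=cv2.INTER_CUBIC)); cv2.imwrite("pics/w2.png",p[:,:,::-1])
E
```

```text
time: 1.95
eef_pos: [431.3, -5.0, 260.0]
tool_rot: [0.708, 0.707, -0.001, 0.001]
wrist_force: [-0.1, -1.0, -0.5]
opening: 42.9
42.8708912505321 [431.30295631  -4.95863123 259.96218674]
w1 -1 2298 tip z max [-6.3 -2.7 -1.2] inner x [42.3 42.3 42.3] y rng [-11.3  10.7]Traceback (most recent call last):
  File "<stdin>", line 11, in <module>
    return _quantile_unchecked(
        a, q, axis, out, overwrite_input, method, keepdims, weights)
    return _ureduce(a,
                    func=_quantile_ureduce_func,
    ...<5 lines>...
                    overwrite_input=overwrite_input,
                    method=method)
    r = func(a, **kwargs)
    result = _quantile(arr,
                       quantiles=q,
    ...<2 lines>...
                       out=out,
                       weights=wgt)
    slices_having_nans = np.isnan(arr[-1, ...])
                                  ~~~^^^^^^^^^
IndexError: index -1 is out of bounds for axis 0 with size 0
```

```bash
python3 - <<'E'
from h import *
C=np.array(eyes.camera_params("wrist")["mount"]); K=np.array(eyes.camera_params("wrist")["intrinsics"])
for f in ("w1","w2"):
    zz=np.load(f"pics/{f}.npz")
    Y=cloud(K,np.linalg.inv(C),zz["d"])
    m=(zz["d"]>0)&(abs(Y[...,1])<14)&(abs(Y[...,0])<60)&(Y[...,2]>-40)&(Y[...,2]<40)
    q=Y[m]
    for s in (-1,1):
        w=q[q[:,0]*s>0]; 
        if len(w): print(f,s,len(w),"tip z max",np.percentile(w[:,2],[90,98,99.5]).round(1),"inner x",np.percentile(abs(w[:,0]),[1,5,50]).round(1))
p,d=zz["p"],zz["d"]
o1={"eef_pos":zz["pos"],"tool_rot":zz["q"]}; K,E=cam("wrist",o1)
X=cloud(K,E,d); roi=np.zeros(d.shape,bool); roi[185:270,245:325]=1
for lo,hi,n in ((114,124,"disc"),(104,113,"seat"),(87,97,"ring"),(78,87,"collar"),(66,76,"body")):
    m=roi&(X[...,2]>lo)&(X[...,2]<hi)
    if m.any():
        (cc,r)=cv2.minEnclosingCircle(X[m][:,:2].astype(np.float32)); print(n,m.sum(),X[m].mean(0).round(1),np.round(cc,1),round(r,1))
cv2.imwrite("pics/w2c.png",cv2.resize(p[180:275,235:340,::-1],None,fx=6,fy=6,interpolation=cv2.INTER_CUBIC)); cv2.imwrite("pics/w2.png",p[:,:,::-1])
E
```

```text
w1 -1 3306 tip z max [-8.1 -3.  -1.7] inner x [41.5 41.7 42.2]
w1 1 3313 tip z max [-8.2 -3.  -1.5] inner x [43.  43.2 43.7]
w2 -1 3495 tip z max [-1.3  5.7  9.3] inner x [20.4 20.5 24.9]
w2 1 3486 tip z max [-1.3  5.8  9. ] inner x [21.9 22.  26.4]
disc 62 [479.5   5.  114.3] [479.2   4.3] 13.9
seat 716 [473.5   4.3 109.9] [476.5   4.9] 21.0
ring 498 [463.6   2.1  89. ] [476.7   4.3] 26.5
collar 388 [463.5   4.   82.1] [477.4   4.6] 31.4
body 2706 [470.8  -0.6  70.5] [477.1   4.7] 47.2
```

View pics/w2c.png

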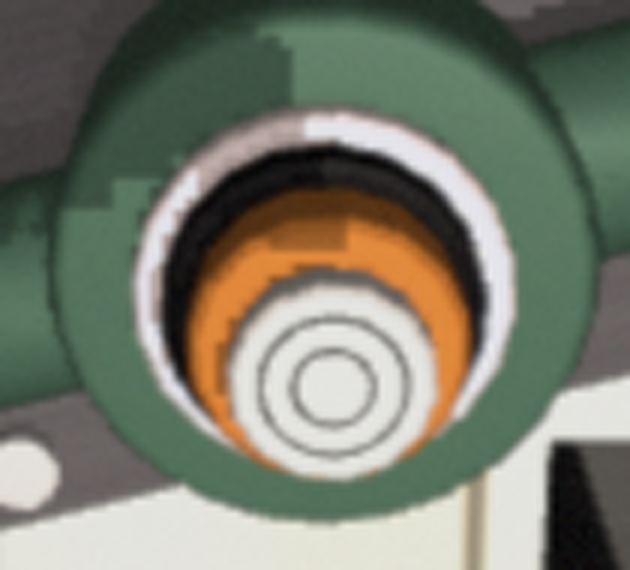

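View pics/w2.png

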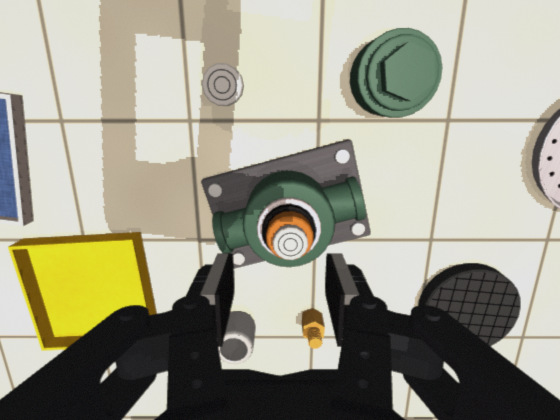

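```bash
python3 - <<'E'
from h import *
zz=np.load("pics/w2.npz"); p,d=zz["p"],zz["d"]
o1={"eef_pos":zz["pos"],"tool_rot":zz["q"]}; K,E=cam("wrist",o1); X=cloud(K,E,d)
c=(235+334/6-.5,180+386/6-.5)
for z in (105,110,119): print(z,onplane(K,E,c,z).round(1))
u,v=int(round(c[0])),int(round(c[1])); print(d[v-14:v+17:3,u].round(0), X[v-14:v+17:3,u].round(0).tolist())
g=cv2.cvtColor(p,cv2.COLOR_RGB2HSV).astype(int)
m=((abs(g[...,0]-14)<8)&(g[...,1]>120)); m[:180]=0;m[275:]=0;m[:,:235]=0;m[:,340:]=0
xs=np.where(m)[1]; print("seat u-range",xs.min(),xs.max())
E
```

```text
105 [[481.7   5.2 105. ]]
110 [[479.4   5.  110. ]]
119 [[475.5   4.7 119. ]]
[297. 298. 299. 300. 300. 301. 303. 302. 304. 305. 352.] [[465.0, 5.0, 113.0], [468.0, 5.0, 113.0], [470.0, 5.0, 113.0], [474.0, 5.0, 112.0], [476.0, 5.0, 113.0], [479.0, 5.0, 113.0], [483.0, 5.0, 112.0], [485.0, 5.0, 114.0], [488.0, 5.0, 113.0], [491.0, 5.0, 113.0], [515.0, 6.0, 71.0]]
seat u-range 265 313
```

```bash
python3 - <<'E'
from h import *
zz=np.load("pics/w2.npz"); p,d=zz["p"],zz["d"]
o1={"eef_pos":zz["pos"],"tool_rot":zz["q"]}; K,E=cam("wrist",o1); X=cloud(K,E,d)
u=290
for v in range(170,266,3): print(v,p[v,u],X[v,u].round(1),end=" | ")
print()
print("table", [ (v,u,X[v-3:v+3,u-3:u+3,2].mean().round(1)) for v,u in ((60,300),(150,160),(200,420),(300,270),(80,520))], "plate",X[290:300,470:480,2].mean())
t=np.load("pics/top0.npz"); K,E=cam("top"); XT=cloud(K,E,t["d"])
for v in range(222,246,2): print(v,t["p"][v,239],XT[v,239].round(1),end=" | ")
E
```

```text
170 [74 74 73] [431.3   7.2  11.2] | 173 [32 44 36] [430.1   6.6  33.5] | 176 [32 46 36] [430.    6.2  49. ] | 179 [33 47 38] [430.2   5.8  62.2] | 182 [60 84 67] [431.8   5.7  68.6] | 185 [102 131 107] [434.3   5.6  70.7] | 188 [100 130 108] [437.5   5.7  70. ] | 191 [ 98 128 104] [440.4   5.7  70.5] | 194 [ 96 126 102] [443.5   5.7  70.3] | 197 [102 108  98] [446.5   5.7  70.8] | 200 [224 220 222] [447.5   5.5  77.6] | 203 [135 128 127] [450.7   5.6  77.2] | 206 [28 25 27] [451.1   5.3  85.8] | 209 [35 31 30] [453.5   5.3  87.7] | 212 [79 45 12] [455.5   5.2  90.6] | 215 [89 52 20] [455.8   5.   98.5] | 218 [147  87  37] [456.9   4.9 103.6] | 221 [176 106  45] [460.    4.9 102.9] | 224 [149 100  59] [462.8   4.9 103.2] | 227 [149 142 134] [462.7   4.7 111. ] | 230 [227 227 224] [464.9   4.7 112.7] | 233 [145 144 141] [467.8   4.7 112.5] | 236 [227 227 224] [470.5   4.7 113.1] | 239 [196 194 190] [473.7   4.8 112.5] | 242 [228 228 224] [476.3   4.8 113. ] | 245 [227 227 224] [479.2   4.8 113.2] | 248 [227 227 223] [482.5   4.8 112.2] | 251 [178 177 172] [484.9   4.8 113.6] | 254 [218 218 212] [488.    4.8 113.3] | 257 [224 224 219] [491.    4.9 113.2] | 260 [103 125 106] [515.2   6.2  70.8] | 263 [ 85 114  93] [518.5   6.2  71.1] | 
table [(60, 300, np.float64(-1.6)), (150, 160, np.float64(-1.5)), (200, 420, np.float64(-1.1)), (300, 270, np.float64(-1.1)), (80, 520, np.float64(-1.3))] plate 28.269124239989907
222 [125 107  94] [498.1   3.2 104.7] | 224 [145 147 152] [490.7   2.2 117. ] | 226 [148 155 163] [487.1   2.6 109.8] | 228 [151 160 170] [480.6   1.9 117.9] | 230 [145 153 163] [476.6   2.1 112.7] | 232 [144 150 158] [471.4   1.9 113.8] | 234 [139 137 141] [465.8   1.5 117.4] | 236 [144  99  60] [462.5   2.  108. ] | 238 [125  73  16] [458.6   2.4 101.7] | 240 [47 34 26] [455.2   2.9  92.5] | 242 [105 110 116] [450.9   3.1  87.8] | 244 [110 120 118] [447.4   3.7  78.1] |
```

```bash
python3 - <<'E'
from h import *
p,d=eyes.snapshot("side"); np.savez("pics/s1.npz",p=p,d=d)
cv2.imwrite("pics/s1.png",p[:,:,::-1])
K,E=cam("side"); print(proj(K,E,[[477,5,119],[477,5,110],[477,5,72],[616,239,22]]))
p,d=eyes.snapshot("top"); np.savez("pics/t1.npz",p=p,d=d)
cv2.imwrite("pics/t1.png",p[:,:,::-1])
E
```

```text
[[274.46755497 223.05029698]
 [274.49657508 225.36810639]
 [274.61710559 234.99476757]
 [199.69200305 282.71434713]]
```

View pics/s1.png

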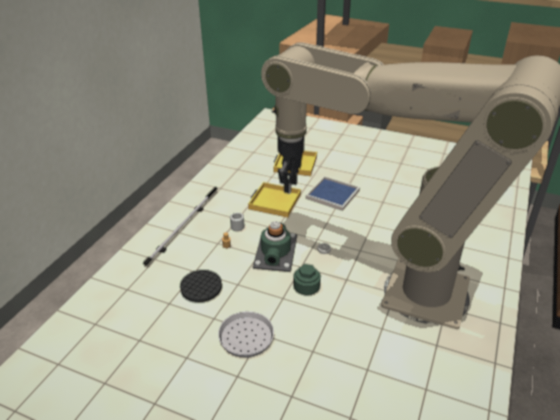

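```bash
python3 - <<'E'
from h import *
t=np.load("pics/s1.npz"); p=t["p"]; K,E=cam("side")
c=cv2.resize(p[205:285,230:330,::-1],None,fx=8,fy=8,interpolation=cv2.INTER_CUBIC)
for z,r,col in ((119,16,(0,0,255)),(114,16,(255,0,255)),(72,48,(255,0,0)),(0,75,(0,255,255))):
    a=np.linspace(0,6.28,80); P=np.c_[477+r*np.cos(a),4.7+r*np.sin(a),0*a+z]
    q=((proj(K,E,P)-[230,205]+.5)*8).astype(int)
    cv2.polylines(c,[q],True,col,1)
cv2.imwrite("pics/s1c.png",c)
E
```

```text
(no output)
```

View pics/s1c.png

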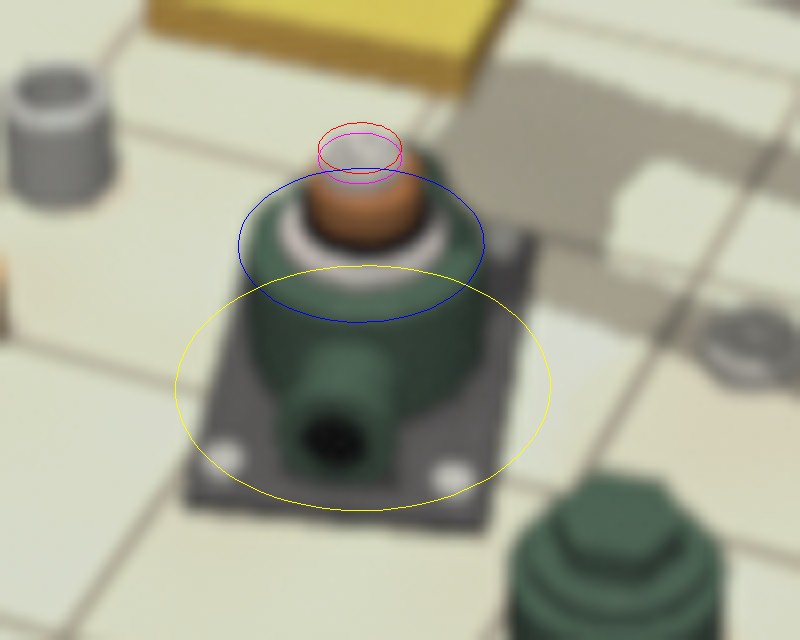

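Red (z=119) and pink (z=114) disc circles both sit close to the disc in the side view. The wrist depth puts the whole stack about 5 mm lower than stated, with body and table correct. I'll look from closer before committing.

```bash
python3 -m creep '[[0,0,0,5,23,45,0.5],[0,0,0,10,46,90,0.5],[0,0,0,10,46,90,0.5],[0,0,0,10,46,90,0.5]]'; python3 - <<'E'
from h import *
o=get_obs(); p,d=eyes.snapshot("wrist"); np.savez("pics/w3.npz",p=p,d=d,pos=o["eef_pos"],q=o["tool_rot"])
print(o["eef_pos"],o["opening"])
cv2.imwrite("pics/w3.png",p[:,:,::-1])
K,E=cam("wrist",o); X=cloud(K,E,d); u=279
for v in range(130,330,6): print(v,p[v,u],X[v,u].round(1),end=" | ")
E
```

```text
time: 2.6
eef_pos: [477.5, 4.2, 170.9]
tool_rot: [0.708, 0.706, -0.001, 0.001]
wrist_force: [1.4, 0.2, 1.6]
opening: 42.4
[477.48202329   4.22992492 170.91521998] 42.382407417254164
130 [113 108 107] [425.5   4.3   9.7] | 136 [101  96  95] [430.5   4.3  10. ] | 142 [36 48 39] [429.9   4.5  58.8] | 148 [ 76 104  83] [432.7   4.5  69.4] | 154 [102 131 108] [436.6   4.5  70.7] | 160 [ 98 127 103] [440.9   4.5  69.9] | 166 [ 95 125 102] [445.    4.5  70.3] | 172 [232 227 230] [447.7   4.5  77.8] | 178 [18 16 16] [450.1   4.5  85.6] | 184 [36 34 34] [453.7   4.5  87.5] | 190 [86 49 21] [455.2   4.6  97.2] | 196 [215 129  57] [457.3   4.6 103.7] | 202 [222 136  58] [461.4   4.6 102.9] | 208 [126 119 112] [462.7   4.6 110.9] | 214 [234 228 221] [465.9   4.6 112.6] | 220 [160 151 144] [469.5   4.6 112.9] | 226 [121 116 110] [473.2   4.6 113.3] | 232 [159 152 144] [476.5   4.6 114.6] | 238 [161 152 145] [480.9   4.6 113.5] | 244 [113 107 103] [484.8   4.5 113.4] | 250 [145 137 130] [489.    4.5 113.1] | 256 [161 156 146] [493.5   4.5 112.2] | 262 [ 87 119  95] [518.7   4.3  70.6] | 268 [201 204 185] [562.    3.8  -1.6] | 274 [234 234 222] [568.8   3.8  -1.7] | 280 [234 234 222] [575.4   3.8  -1.4] | 286 [234 234 222] [582.1   3.8  -1.1] | 292 [234 234 222] [589.5   3.8  -1.7] | 298 [234 234 222] [596.1   3.7  -1. ] | 304 [234 233 220] [603.8   3.7  -1.8] | 310 [234 234 220] [610.4   3.7  -0.9] | 316 [234 234 218] [618.2   3.7  -1.6] | 322 [233 234 218] [625.1   3.6  -0.9] | 328 [234 234 218] [633.8   3.6  -2.4] |
```

View pics/w3.png

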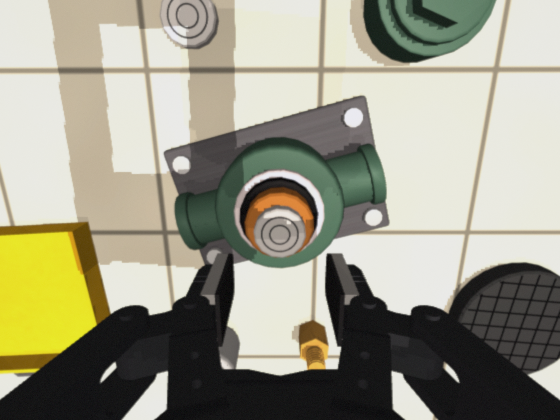

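Wrist view: disc centre (279,234). From this distance too the disc top reads 113 (about 114.5 after the 1.4 mm table offset), so the collar is sunk about 5 mm. Disc centre ≈ (478, 4.6). I'll descend in stages and watch the force.

```bash
python3 -m creep '[[0,0,0,0,0,25,0.53],[0,0,0,0,0,40,0.53],[0,0,0,0,0,49,0.53],[0,0,0,0,0,49,0.53],[0,0,0,0,0,49,0.53]]'; python3 - <<'E'
from h import *
o=get_obs(); p,d=eyes.snapshot("wrist"); np.savez("pics/w4.npz",p=p,d=d,pos=o["eef_pos"],q=o["tool_rot"])
print(o["eef_pos"],o["opening"],o["wrist_force"])
cv2.imwrite("pics/w4.png",cv2.resize(p[180:320,190:370,::-1],None,fx=4,fy=4,interpolation=cv2.INTER_CUBIC))
K,E=cam("wrist",o); X=cloud(K,E,d)
for u in (240,279,318):
  print()
  for v in range(190,310,6): print(v,X[v,u].round(1),end=" | ")
E
```

```text
time: 3.28
eef_pos: [478.6, 3.9, 123.6]
tool_rot: [0.708, 0.706, -0.0, 0.003]
wrist_force: [0.8, -0.5, 0.1]
opening: 39.9
[478.56948491   3.86810348 123.55278209] 39.9296483675814 [ 0.81582877 -0.5074067   0.09015875]

190 [451.1 -17.8  69.9] | 196 [454.4 -17.8  70.7] | 202 [455.5 -16.9  78.8] | 208 [459.3 -17.2  77.5] | 214 [460.1 -16.3  85.6] | 220 [462.5 -16.1  88.2] | 226 [466.  -16.3  87.8] | 232 [469.4 -16.4  87.8] | 238 [466.7 -14.6 102.2] | 244 [468.9 -14.5 104.5] | 250 [472.1 -14.6 104.4] | 256 [475.6 -14.8 103.9] | 262 [478.7 -14.9 104.2] | 268 [482.4 -15.1 103.3] | 274 [503.6 -19.6  71.2] | 280 [507.6 -19.7  71.5] | 286 [512.8 -20.1  69.8] | 292 [561.2 -30.1  -0.9] | 298 [567.6 -30.5  -1.6] | 304 [574.  -30.8  -2.2] | 
190 [449.3   4.3  76.9] | 196 [450.2   4.4  85.7] | 202 [452.8   4.4  87.8] | 208 [455.4   4.4  89.8] | 214 [455.2   4.4  99.8] | 220 [456.7   4.4 104.1] | 226 [460.2   4.4 103.1] | 232 [462.5   4.4 105. ] | 238 [463.    4.4 111. ] | 244 [465.5   4.4 112.2] | 250 [468.2   4.4 112.8] | 256 [471.    4.4 113.3] | 262 [473.9   4.4 113.6] | 268 [477.2   4.4 113.3] | 274 [479.7   4.4 114.4] | 280 [482.5   4.4 115. ] | 286 [486.7   4.4 113.2] | 292 [490.6   4.3 112.1] | 298 [521.4   4.1  69.7] | 304 [573.9   3.6  -1.9] | 
190 [451.1  26.3  70.4] | 196 [454.7  26.4  70.1] | 202 [456.   25.7  77.5] | 208 [459.6  25.8  77. ] | 214 [460.5  25.1  84.6] | 220 [463.1  24.9  86.7] | 226 [466.   24.9  88. ] | 232 [470.   25.2  86.4] | 238 [466.7  23.4 102.5] | 244 [468.8  23.2 104.9] | 250 [473.   23.5 102.6] | 256 [475.2  23.4 104.8] | 262 [478.5  23.5 104.6] | 268 [482.2  23.7 103.9] | 274 [486.   23.9 103. ] | 280 [508.   28.   70.9] | 286 [512.4  28.2  70.5] | 292 [561.6  37.4  -1.5] | 298 [ 5.669e+02  3.750e+01 -5.000e-01] | 304 [573.3  37.8  -1. ] |
```

View pics/w4.png

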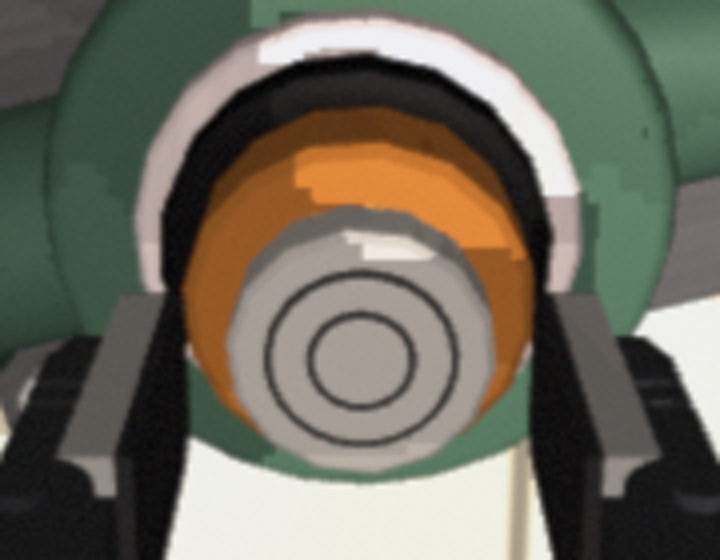

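The crop shows the disc (360,360) centred between the pads, with no contact. I'll go down 6 mm and check the force before closing.

```bash
python3 -m creep '[[0,0,0,0,0,3,0.53],[0,0,0,0,0,6,0.53],[0,0,0,0,0,6,0.53]]'; python3 - <<'E'
from h import *
o=get_obs(); p,d=eyes.snapshot("wrist"); print(o["eef_pos"],o["wrist_force"],o["opening"])
cv2.imwrite("pics/w5.png",cv2.resize(p[180:320,190:370,::-1],None,fx=4,fy=4,interpolation=cv2.INTER_CUBIC))
C=np.array(eyes.camera_params("wrist")["mount"]); K=np.array(eyes.camera_params("wrist")["intrinsics"])
Y=cloud(K,np.linalg.inv(C),d); q=Y[(d>0)&(abs(Y[...,1])<11)&(abs(Y[...,0])<32)&(abs(Y[...,0])>18.5)&(Y[...,2]<14)&(Y[...,2]>-10)]
h,b=np.histogram(q[:,2],bins=np.arange(-4,15,1)); print(list(zip(b,h)))
E
```

```text
time: 3.7
eef_pos: [478.4, 3.9, 117.3]
tool_rot: [0.708, 0.706, -0.0, 0.002]
wrist_force: [-0.7, -0.3, 0.3]
opening: 40.4
[478.43936257   3.87447847 117.25885673] [-0.72980181 -0.26642404  0.25146715] 40.44497547216691
[(np.int64(-4), np.int64(83)), (np.int64(-3), np.int64(81)), (np.int64(-2), np.int64(65)), (np.int64(-1), np.int64(81)), (np.int64(0), np.int64(82)), (np.int64(1), np.int64(67)), (np.int64(2), np.int64(71)), (np.int64(3), np.int64(65)), (np.int64(4), np.int64(61)), (np.int64(5), np.int64(48)), (np.int64(6), np.int64(47)), (np.int64(7), np.int64(40)), (np.int64(8), np.int64(27)), (np.int64(9), np.int64(27)), (np.int64(10), np.int64(14)), (np.int64(11), np.int64(8)), (np.int64(12), np.int64(40)), (np.int64(13), np.int64(138))]
```

View pics/w5.png

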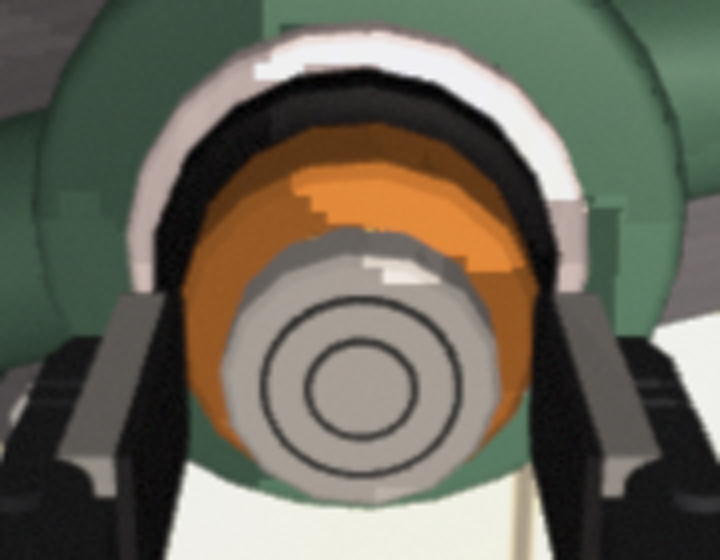

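There's no contact, and the tips are about 3 mm above the seat rim. Closing on the disc.

```bash
python3 -m creep '[[0,0,0,0,0,0,0.8],[0,0,0,0,0,0,0.8],[0,0,0,0,0,0,0.8],[0,0,0,0,0,0,0.8]]' 40;  python3 -m creep '[[0,0,0,0,0,-10,0.8],[0,0,0,0,0,-20,0.8],[0,0,0,0,0,-40,0.8],[0,0,0,0,0,-60,0.8],[0,0,0,0,0,-60,0.8]]'; python3 - <<'E'
from h import *
o=get_obs(); p,d=eyes.snapshot("wrist"); print(o["eef_pos"],o["wrist_force"],o["opening"])
cv2.imwrite("pics/w6.png",p[:,:,::-1])
t=np.load("pics/top0.npz"); K,E=cam("top")
print("shift to plate", np.array([615.5,239.8])-o["eef_pos"][:2])
E
```

```text
time: 4.25
eef_pos: [478.7, 3.9, 117.7]
tool_rot: [0.708, 0.706, -0.0, 0.003]
wrist_force: [-1.4, 0.7, 4.8]
opening: 29.0
time: 4.88
eef_pos: [479.9, 4.0, 180.0]
tool_rot: [0.708, 0.706, 0.001, 0.004]
wrist_force: [1.0, -0.3, -0.4]
opening: 28.9
[479.92674933   3.96437085 179.9837434 ] [ 1.03385706 -0.27364217 -0.36850062] 28.90768119050973
shift to plate [135.57325067 235.83562915]
```

View pics/w6.png

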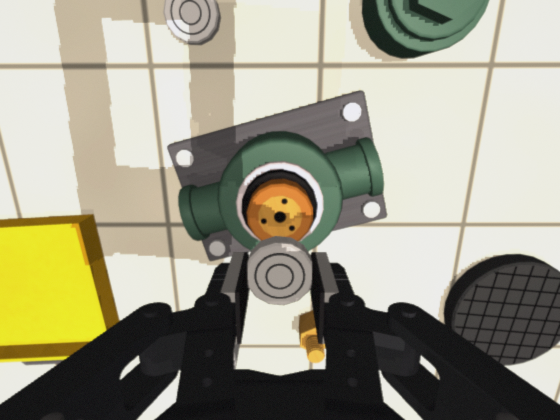

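The disc is held level (pixel (279,274)), and the seat is undisturbed at (280,208). I'll move over the lapping plate and check it there.

```bash
python3 -m creep '[[0,0,0,45,25,0,0.8],[0,0,0,95,54,0,0.8],[0,0,0,145,83,0,0.8],[0,0,0,195,112,0,0.8],[0,0,0,236,136,0,0.8],[0,0,0,236,136,0,0.8],[0,0,0,236,136,0,0.8]]'; cat > circ.py <<'E'
from h import *
# heights-based: contour of pixels within z band near a guess, circle/rect in world
def find(name,o,p,d,lo,hi,guess,rad,zp):
    K,E=cam(name,o); X=cloud(K,E,d)
    m=((d>0)&(X[...,2]>lo)&(X[...,2]<hi)&(np.hypot(X[...,0]-guess[0],X[...,1]-guess[1])<rad)).astype(np.uint8)
    m=cv2.morphologyEx(m,cv2.MORPH_OPEN,np.ones((3,3)))
    P=X[m>0][:,:2].astype(np.float32)
    c,r=cv2.minEnclosingCircle(P); rc=cv2.minAreaRect(P)
    print(name,"n",len(P),"mean",P.mean(0).round(1),"circ",np.round(c,1),round(r,1),"rect",np.round(rc[0],1),np.round(rc[1],1),round(rc[2],1),"zmed",np.median(X[...,2][m>0]).round(1))
E
python3 - <<'E'
from circ import *
o=get_obs(); p,d=eyes.snapshot("wrist"); print(o["eef_pos"],o["opening"]); np.savez("pics/w7.npz",p=p,d=d,pos=o["eef_pos"],q=o["tool_rot"])
cv2.imwrite("pics/w7.png",p[:,:,::-1])
find("wrist",o,p,d,16,27,(616,239),80,22)
t=np.load("pics/t1.npz"); find("top",None,t["p"],t["d"],15,30,(616,239),75,22)
E
```

```text
time: 5.8
eef_pos: [614.8, 239.4, 176.6]
tool_rot: [0.708, 0.707, -0.001, 0.003]
wrist_force: [-0.2, -0.4, -1.4]
opening: 28.7
[614.84392166 239.38111226 176.61531274] 28.706433560601475
wrist n 14081 mean [609.3 241.3] circ [615.3 240.9] 62.1 rect [612.1 241.2] [123.  116.6] 87.7 zmed 20.6
top n 1230 mean [615.8 253.3] circ [615.2 241.3] 62.4 rect [617.5 257.8] [ 89.3 122.2] 83.1 zmed 23.1
```

View pics/w7.png

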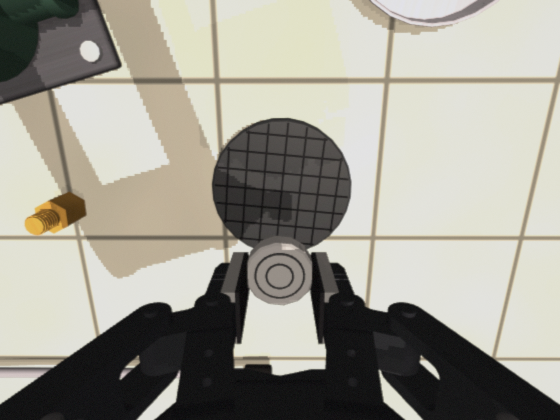

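The wrist view shows the plate centre at (615.3, 240.9), radius 62.1, agreeing with the top view. Descending to just above it.

```bash
python3 -m creep '[[0,0,0,1,1,45,0.8],[0,0,0,1,1,90,0.8],[0,0,0,1,1,120,0.8],[0,0,0,1,1,134,0.8],[0,0,0,1,1,137,0.8],[0,0,0,1,1,137,0.8],[0,0,0,1,1,137,0.8]]'; python3 - <<'E'
from h import *
o=get_obs(); p,d=eyes.snapshot("wrist"); print(o["eef_pos"],o["opening"],o["wrist_force"])
cv2.imwrite("pics/w8.png",p[150:330,170:390][:,:,::-1].repeat(3,0).repeat(3,1))
E
```

```text
time: 6.72
eef_pos: [617.7, 239.5, 42.2]
tool_rot: [0.708, 0.706, 0.001, 0.004]
wrist_force: [-0.3, -0.1, -0.7]
opening: 28.8
[617.74354174 239.53802439  42.19112386] 28.830458657077813 [-0.3330842  -0.08594789 -0.6622315 ]
```

View pics/w8.png

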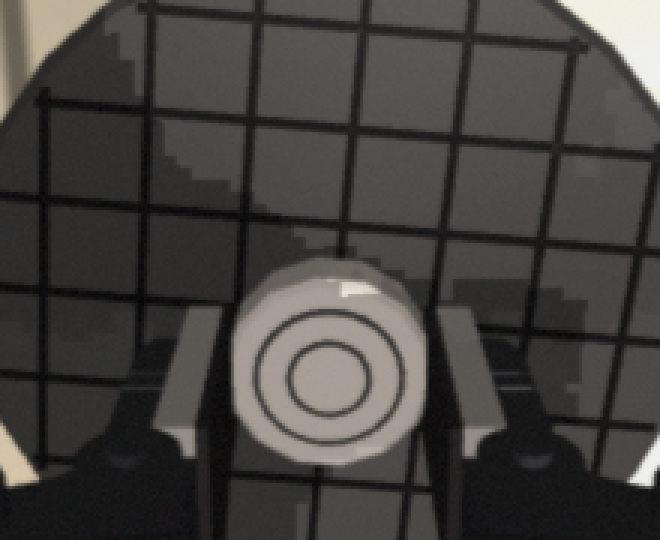

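```bash
python3 -m creep '[[0,0,0,1,-2,3,0.8],[0,0,0,1,-2,6,0.8],[0,0,0,1,-2,6,0.8]]'; python3 -m creep '[[0,0,0,0,0,1,0.8],[0,0,0,0,0,1,0.8]]'
```

```text
time: 7.15
eef_pos: [615.2, 240.4, 35.4]
tool_rot: [0.708, 0.706, 0.0, 0.004]
wrist_force: [-0.2, -1.0, -0.7]
opening: 28.8
time: 7.4
eef_pos: [615.4, 240.5, 34.7]
tool_rot: [0.708, 0.706, 0.0, 0.004]
wrist_force: [0.9, 0.1, 0.7]
opening: 28.8
```

```bash
python3 -m creep '[[0,0,0,0,0,0.7,0.8],[0,0,0,0,0,0.7,0.8]]'; python3 -m creep '[[0,0,0,0,0,0.7,0.8],[0,0,0,0,0,0.7,0.8]]';python3 -m creep '[[0,0,0,0,0,0.7,0.8],[0,0,0,0,0,0.7,0.8]]'
```

```text
time: 7.65
eef_pos: [615.4, 240.5, 34.6]
tool_rot: [0.708, 0.706, 0.0, 0.004]
wrist_force: [-3.4, -1.6, 6.1]
opening: 28.8
time: 7.9
eef_pos: [615.4, 240.5, 34.6]
tool_rot: [0.708, 0.706, 0.0, 0.004]
wrist_force: [-3.4, -1.3, 6.1]
opening: 28.6
time: 8.15
eef_pos: [615.4, 240.5, 34.6]
tool_rot: [0.708, 0.706, 0.0, 0.004]
wrist_force: [-3.8, -1.7, 6.3]
opening: 28.8
```

Contact is felt at TCP 34.6 (upward force 6 N). Releasing and lifting off.

```bash
python3 -m creep '[[0,0,0,0,0,0,0.65],[0,0,0,0,0,0,0.55],[0,0,0,0,0,0,0.5],[0,0,0,0,0,0,0.5]]';python3 -m creep '[[0,0,0,0,0,-15,0.5],[0,0,0,0,0,-40,0.5],[0,0,0,0,0,-80,0.5],[0,0,0,0,0,-120,0.5],[0,0,0,0,-45,-160,0.48],[0,0,0,0,-45,-160,0.48],[0,0,0,0,-45,-160,0.48]]'; python3 - <<'E'
from circ import *
o=get_obs(); p,d=eyes.snapshot("wrist"); print(o["eef_pos"],o["opening"]); np.savez("pics/w9.npz",p=p,d=d,pos=o["eef_pos"],q=o["tool_rot"])
cv2.imwrite("pics/w9.png",p[:,:,::-1])
find("wrist",o,p,d,16,24,(616,239),80,22)
find("wrist",o,p,d,26,34,(616,239),30,22)
print("to trap",np.array([477.3,4.6])-o["eef_pos"][:2])
E
```

```text
time: 8.65
eef_pos: [615.4, 240.5, 34.5]
tool_rot: [0.708, 0.706, 0.0, 0.004]
wrist_force: [0.9, 0.5, 0.1]
opening: 42.6
time: 9.52
eef_pos: [569.8, 241.4, 195.2]
tool_rot: [0.708, 0.706, 0.001, 0.004]
wrist_force: [0.2, 0.7, -0.6]
opening: 44.5
[569.80672381 241.43003879 195.16314571] 44.4877869239601
wrist n 10748 mean [611.  241.3] circ [615.4 240.9] 62.3 rect [614.8 241.4] [123.5 122.5] 31.5 zmed 20.6
wrist n 826 mean [614.4 241.4] circ [615.5 241.5] 16.3 rect [615.2 241.1] [32.  30.5] 0.7 zmed 29.7
to trap [ -92.50672381 -236.83003879]
```

View pics/w9.png

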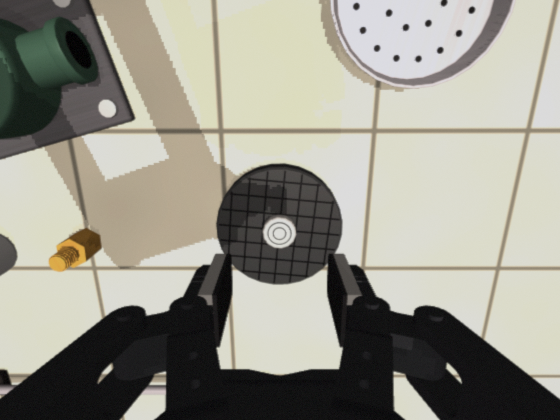

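The disc rests at (615.5, 241.5) against plate centre (615.4, 240.9), pixel (279,233). Now the seat.

```bash
python3 -m creep '[[0,0,0,-45,-15,0,0.39],[0,0,0,-95,-36,0,0.39],[0,0,0,-145,-55,0,0.39],[0,0,0,-195,-75,0,0.39],[0,0,0,-237,-92,10,0.39],[0,0,0,-237,-92,40,0.39],[0,0,0,-237,-92,60,0.39],[0,0,0,-237,-92,60,0.39]]'; python3 - <<'E'
from circ import *
o=get_obs(); p,d=eyes.snapshot("wrist"); print(o["eef_pos"],o["opening"]); np.savez("pics/w10.npz",p=p,d=d,pos=o["eef_pos"],q=o["tool_rot"])
cv2.imwrite("pics/w10.png",p[:,:,::-1])
find("wrist",o,p,d,101,107,(477,4.6),26,22)
find("wrist",o,p,d,67,73,(477,4.6),52,22)
E
```

```text
time: 10.58
eef_pos: [475.4, 3.8, 131.7]
tool_rot: [0.708, 0.706, -0.002, 0.001]
wrist_force: [-1.1, -0.3, -0.3]
opening: 52.4
[475.41907532   3.82782845 131.7305673 ] 52.393831732285534
wrist n 4984 mean [475.5   4.7] circ [476.8   4.6] 22.2 rect [476.8   4.6] [43.2 43.5] 74.1 zmed 103.8
wrist n 7689 mean [466.    4.8] circ [477.    4.6] 46.9 rect [476.7   4.4] [92.4 92.8] 54.1 zmed 70.4
```

View pics/w10.png

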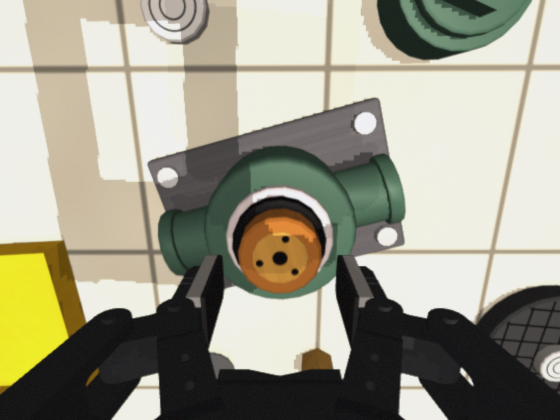

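The seat is centred at (476.8, 4.6), pixel (280,257), and has not moved. Descending around it.

```bash
python3 -m creep '[[0,0,0,0.8,1.4,15,0.39],[0,0,0,0.8,1.4,26,0.39],[0,0,0,0.8,1.4,29,0.39],[0,0,0,0.8,1.4,29,0.39]]'; python3 - <<'E'
from h import *
o=get_obs(); p,d=eyes.snapshot("wrist"); print(o["eef_pos"],o["opening"],o["wrist_force"])
cv2.imwrite("pics/w11.png",cv2.resize(p[180:320,180:380,::-1],None,fx=4,fy=4,interpolation=cv2.INTER_CUBIC))
E
```

```text
time: 11.12
eef_pos: [477.8, 4.6, 104.1]
tool_rot: [0.708, 0.706, -0.001, 0.002]
wrist_force: [-0.5, 0.1, 0.6]
opening: 52.0
[477.76853471   4.6386128  104.09056588] 52.0091245675599 [-0.53171824  0.10445008  0.62853789]
```

View pics/w11.png

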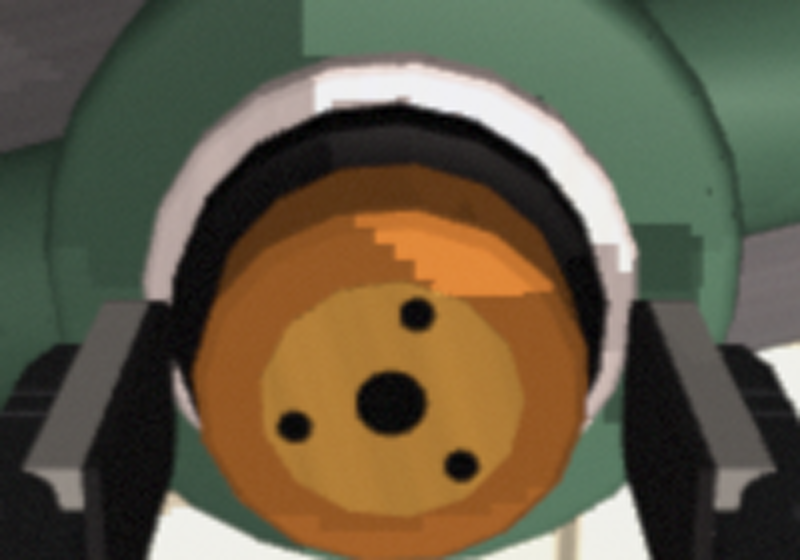

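```bash
python3 -m creep '[[0,0,0,0,-0.5,3,0.39],[0,0,0,0,-0.5,3,0.39]]'; python3 -m creep '[[0,0,0,0,0,0,0.7],[0,0,0,0,0,0,0.7],[0,0,0,0,0,0,0.7],[0,0,0,0,0,0,0.7]]' 60;  python3 -m creep '[[0,0,0,0,0,-8,0.7],[0,0,0,0,0,-20,0.7],[0,0,0,0,0,-50,0.7],[0,0,0,0,0,-80,0.7],[0,0,0,0,0,-80,0.7]]'; python3 - <<'E'
from circ import *
o=get_obs(); p,d=eyes.snapshot("wrist"); print(o["eef_pos"],o["wrist_force"],o["opening"])
cv2.imwrite("pics/w12.png",p[:,:,::-1])
t=np.load("pics/t1.npz"); find("top",None,t["p"],t["d"],4,30,(413,-374),108,18)
find("top",None,t["p"],t["d"],7,12,(413,-374),80,9)
print("to felt",np.array([412.5,-373.5])-o["eef_pos"][:2])
E
```

```text
time: 11.42
eef_pos: [477.6, 4.6, 101.5]
tool_rot: [0.708, 0.706, -0.001, 0.002]
wrist_force: [0.1, 0.2, -0.2]
opening: 52.0
time: 11.92
eef_pos: [477.7, 4.5, 102.1]
tool_rot: [0.708, 0.706, -0.001, 0.003]
wrist_force: [-1.9, -0.2, 5.9]
opening: 41.5
time: 12.55
eef_pos: [479.6, 4.7, 185.6]
tool_rot: [0.708, 0.706, 0.001, 0.005]
wrist_force: [-0.2, 0.4, -0.5]
opening: 41.5
[479.61383828   4.74456987 185.56431372] [-0.21637295  0.38444627 -0.49509697] 41.485913079730786
top n 3339 mean [ 412.5 -375. ] circ [ 412.9 -372.9] 104.7 rect [ 414.  -374.4] [151.9 153.1] 82.7 zmed 10.4
top n 416 mean [ 411.2 -379.1] circ [ 406.5 -377.1] 77.3 rect [ 408.2 -378.7] [129.5 112.5] 81.7 zmed 9.8
to felt [ -67.11383828 -378.24456987]
```

View pics/w12.png

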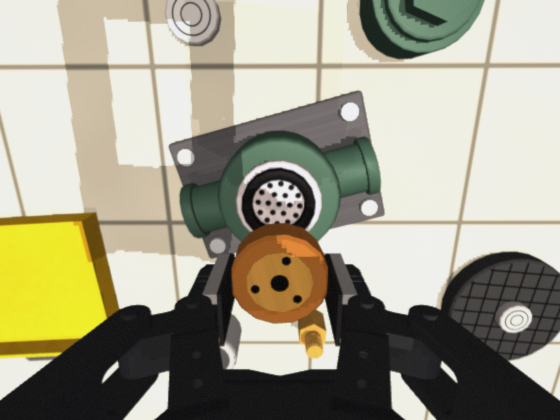

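The seat is held (279,273), and the ring and perforated screen are in place at (278,203). On to the felt tray.

```bash
python3 -m creep '[[0,0,0,-45,-8,0,0.7],[0,0,0,-100,-18,0,0.7],[0,0,0,-155,-28,0,0.7],[0,0,0,-210,-38,0,0.7],[0,0,0,-265,-48,0,0.7],[0,0,0,-320,-57,0,0.7],[0,0,0,-378,-67,0,0.7],[0,0,0,-378,-67,0,0.7],[0,0,0,-378,-67,0,0.7]]';  python3 - <<'E'
from circ import *
o=get_obs(); p,d=eyes.snapshot("wrist"); print(o["eef_pos"],o["wrist_force"],o["opening"])
cv2.imwrite("pics/w13.png",p[:,:,::-1])
find("wrist",o,p,d,3,20,(413,-374),108,18)
K,E=cam("wrist",o)
hsv=cv2.cvtColor(p,cv2.COLOR_RGB2HSV).astype(int); m=((abs(hsv[...,0]-110)<14)&(hsv[...,1]>80)).astype(np.uint8)
v,u=np.where(m); W=onplane(K,E,np.c_[u,v],9)[:,:2].astype(np.float32); print("felt",len(W),cv2.minAreaRect(W))
E
```

```text
time: 13.72
eef_pos: [409.8, -372.2, 183.3]
tool_rot: [0.708, 0.706, 0.0, 0.002]
wrist_force: [-0.2, 0.3, -2.9]
opening: 41.5
[ 409.76307639 -372.21685572  183.26536356] [-0.17373926  0.29714447 -2.91097766] 41.511391209545955
wrist n 22700 mean [ 399.  -376.6] circ [ 412.8 -374.9] 105.9 rect [ 413.  -375.2] [150.4 150.2] 82.3 zmed 7.7
felt 18727 ((511.7995300292969, -330.22857666015625), (319.7317810058594, 349.4182434082031), 89.52513122558594)
```

View pics/w13.png

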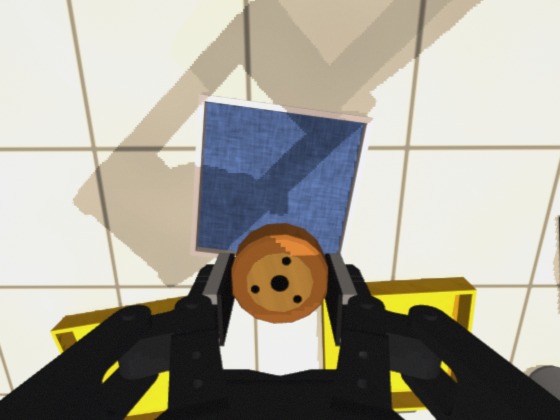

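Tray centre is (413, -375) from the wrist, agreeing with the top view to 2 mm. Descending.

```bash
python3 -m creep '[[0,0,0,-2,2.5,45,0.7],[0,0,0,-2,2.5,95,0.7],[0,0,0,-2,2.5,130,0.7],[0,0,0,-2,2.5,148,0.7],[0,0,0,-2,2.5,153,0.7],[0,0,0,-2,2.5,153,0.7],[0,0,0,-2,2.5,153,0.7]]'
```

```text
time: 14.65
eef_pos: [414.3, -375.2, 32.5]
tool_rot: [0.708, 0.706, 0.0, 0.004]
wrist_force: [0.2, 0.3, -2.4]
opening: 41.2
```

```bash
python3 -m creep '[[0,0,0,0.5,-0.8,4,0.7],[0,0,0,0.5,-0.8,8,0.7],[0,0,0,0.5,-0.8,8,0.7]]'; python3 -m creep '[[0,0,0,0,0,0.8,0.7],[0,0,0,0,0,0.8,0.7]]';python3 -m creep '[[0,0,0,0,0,0.8,0.7],[0,0,0,0,0,0.8,0.7]]'
```

```text
time: 15.02
eef_pos: [413.3, -374.5, 24.1]
tool_rot: [0.708, 0.706, 0.0, 0.004]
wrist_force: [0.5, 0.3, -3.3]
opening: 41.5
time: 15.28
eef_pos: [413.2, -374.4, 23.1]
tool_rot: [0.708, 0.706, 0.0, 0.004]
wrist_force: [-0.8, -0.2, -2.1]
opening: 41.4
time: 15.52
eef_pos: [413.2, -374.4, 22.3]
tool_rot: [0.708, 0.706, 0.0, 0.004]
wrist_force: [-0.6, -0.2, -2.6]
opening: 41.3
```

```bash
python3 -m creep '[[0,0,0,0,0,0.8,0.7],[0,0,0,0,0,0.8,0.7]]'; python3 -m creep '[[0,0,0,0,0,0.8,0.7],[0,0,0,0,0,0.8,0.7]]'
```

```text
time: 15.78
eef_pos: [413.3, -374.5, 22.0]
tool_rot: [0.708, 0.706, 0.0, 0.004]
wrist_force: [-2.7, 2.6, 5.3]
opening: 41.2
time: 16.02
eef_pos: [413.3, -374.5, 22.0]
tool_rot: [0.708, 0.706, 0.0, 0.003]
wrist_force: [-4.2, 4.0, 9.1]
opening: 41.2
```

Contact at TCP 22.0, as predicted. Releasing.

```bash
python3 -m creep '[[0,0,0,0,0,0,0.5],[0,0,0,0,0,0,0.42],[0,0,0,0,0,0,0.38],[0,0,0,0,0,0,0.38],[0,0,0,0,0,0,0.38]]';python3 -m creep '[[0,0,0,0,0,-15,0.38],[0,0,0,0,0,-40,0.38],[0,0,0,0,0,-80,0.38],[0,0,0,0,-20,-120,0.38],[0,0,0,0,-40,-165,0.3],[0,0,0,0,-40,-165,0.3],[0,0,0,0,-40,-165,0.3]]'; python3 - <<'E'
from circ import *
o=get_obs(); p,d=eyes.snapshot("wrist"); print(o["eef_pos"],o["opening"]); np.savez("pics/w14.npz",p=p,d=d,pos=o["eef_pos"],q=o["tool_rot"])
cv2.imwrite("pics/w14.png",p[:,:,::-1])
find("wrist",o,p,d,3,20,(413,-374),108,18)
find("wrist",o,p,d,21,30,(413,-374),40,18)
print("to trap",np.array([477,4.6])-o["eef_pos"][:2])
E
```

```text
time: 16.65
eef_pos: [413.4, -374.5, 22.0]
tool_rot: [0.708, 0.706, 0.0, 0.003]
wrist_force: [0.2, -0.5, -0.4]
opening: 53.1
time: 17.52
eef_pos: [372.6, -373.9, 187.6]
tool_rot: [0.708, 0.706, 0.0, 0.004]
wrist_force: [0.6, -1.0, 0.2]
opening: 59.8
[ 372.56355741 -373.8514232   187.61286889] 59.82611283800273
wrist n 21081 mean [ 407.2 -373.4] circ [ 413.3 -375.2] 106.2 rect [ 413.4 -375.1] [150.3 151.4] 82.3 zmed 7.8
wrist n 1559 mean [ 412.  -373.5] circ [ 413.  -373.6] 22.1 rect [ 412.7 -373.7] [43.1 42.7] 85.4 zmed 23.7
to trap [104.43644259 378.4514232 ]
```

View pics/w14.png

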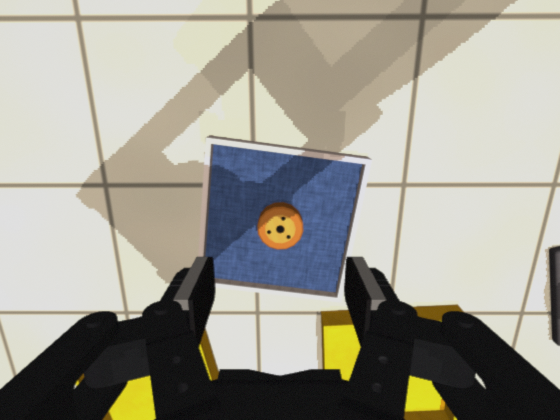

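The seat rests at (413.0, -373.6) against tray centre (413.3, -375.1), pixel (280,228). Back to the trap for the ring.

```bash
python3 -m creep '[[0,0,0,45,13,0,0.28],[0,0,0,100,28,0,0.28],[0,0,0,155,43,0,0.28],[0,0,0,210,58,0,0.28],[0,0,0,265,73,0,0.28],[0,0,0,320,88,0,0.28],[0,0,0,378,104,10,0.28],[0,0,0,378,104,45,0.28],[0,0,0,378,104,67,0.28],[0,0,0,378,104,67,0.28]]'; python3 - <<'E'
from circ import *
o=get_obs(); p,d=eyes.snapshot("wrist"); print(o["eef_pos"],o["opening"]); np.savez("pics/w15.npz",p=p,d=d,pos=o["eef_pos"],q=o["tool_rot"])
cv2.imwrite("pics/w15.png",p[:,:,::-1])
find("wrist",o,p,d,84,90,(477,4.6),32,22)
find("wrist",o,p,d,76,79.5,(477,4.6),36,22)
find("wrist",o,p,d,67,73,(477,4.6),52,22)
E
```

```text
time: 18.82
eef_pos: [474.9, 4.9, 115.2]
tool_rot: [0.708, 0.707, -0.002, 0.0]
wrist_force: [-0.4, -0.6, 0.5]
opening: 61.5
[474.93972171   4.94199484 115.24836569] 61.507571061161244
wrist n 4042 mean [475.4   4.1] circ [476.7   3.8] 27.2 rect [476.8   4. ] [53.4 53.2] 5.4 zmed 87.6
wrist n 4873 mean [473.    4.8] circ [477.9   4.4] 31.9 rect [471.7   4.3] [62.9 50.8] 89.5 zmed 77.8
wrist n 9194 mean [467.5   5.4] circ [477.1   4.5] 47.1 rect [476.7   4.4] [92.6 92.5] 71.6 zmed 70.5
```

View pics/w15.png

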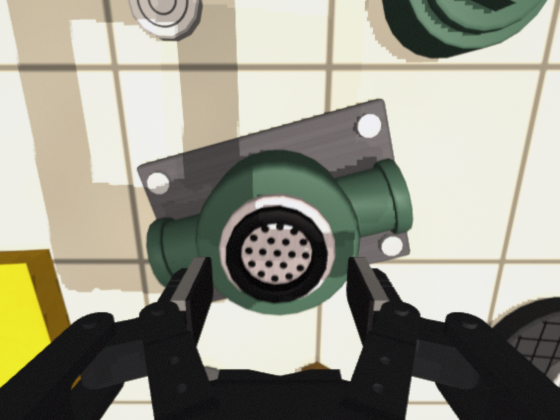

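Ring centre (476.7, 4.0), top 89, still on the collar (pixel (277,254)). Descending.

```bash
python3 -m creep '[[0,0,0,-0.8,1,15,0.28],[0,0,0,-0.8,1,23,0.28],[0,0,0,-0.8,1,25,0.28],[0,0,0,-0.8,1,25,0.28]]'; python3 - <<'E'
from h import *
o=get_obs(); p,d=eyes.snapshot("wrist"); print(o["eef_pos"],o["opening"],o["wrist_force"])
cv2.imwrite("pics/w16.png",cv2.resize(p[190:330,170:390,::-1],None,fx=3.6,fy=3.6,interpolation=cv2.INTER_CUBIC))
E
```

```text
time: 19.38
eef_pos: [477.3, 3.6, 92.1]
tool_rot: [0.708, 0.706, -0.001, 0.002]
wrist_force: [0.2, -0.2, -0.0]
opening: 61.3
[477.30706821   3.55334343  92.14308659] 61.26105698239065 [ 0.20482743 -0.18416265 -0.01846022]
```

View pics/w16.png

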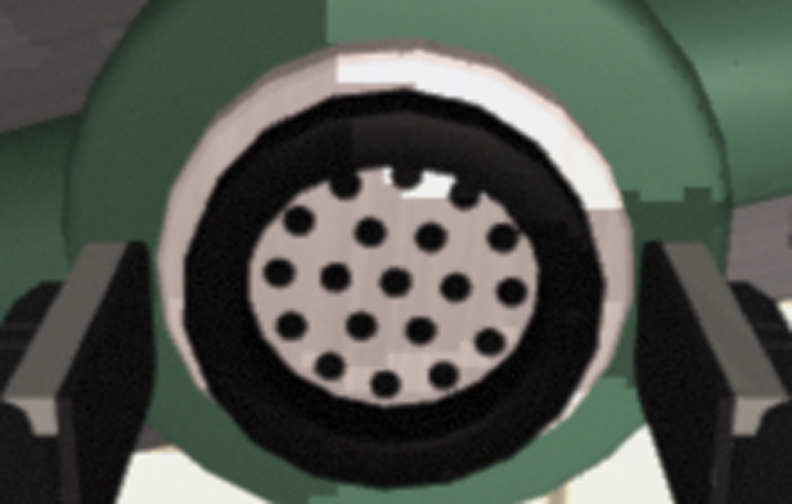

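```bash
python3 -m creep '[[0,0,0,0.4,-0.4,4,0.28],[0,0,0,0.4,-0.4,4,0.28]]'; python3 -m creep '[[0,0,0,0,0,0,0.6],[0,0,0,0,0,0,0.6],[0,0,0,0,0,0,0.6],[0,0,0,0,0,0,0.6]]' 40;  python3 -m creep '[[0,0,0,0,0,-4,0.6],[0,0,0,0,0,-10,0.6],[0,0,0,0,0,-30,0.6],[0,0,0,0,0,-60,0.6],[0,0,0,0,0,-95,0.6],[0,0,0,0,0,-95,0.6]]'; python3 - <<'E'
from circ import *
o=get_obs(); p,d=eyes.snapshot("wrist"); print(o["eef_pos"],o["wrist_force"],o["opening"])
cv2.imwrite("pics/w17.png",p[:,:,::-1])
find("wrist",o,p,d,76,80,(477,4.6),36,22)
print("to scrap",np.array([592,-249])-o["eef_pos"][:2])
E
```

```text
time: 19.68
eef_pos: [476.9, 4.0, 88.2]
tool_rot: [0.708, 0.706, -0.001, 0.002]
wrist_force: [-0.9, -0.2, -0.4]
opening: 61.7
time: 20.18
eef_pos: [477.1, 4.0, 88.8]
tool_rot: [0.708, 0.706, -0.001, 0.002]
wrist_force: [-3.2, 0.3, 4.9]
opening: 51.7
time: 20.92
eef_pos: [479.2, 4.1, 187.5]
tool_rot: [0.708, 0.706, 0.001, 0.004]
wrist_force: [0.3, -0.2, -0.7]
opening: 51.2
[479.16518128   4.12540845 187.52436476] [ 0.2725427  -0.15959407 -0.69713359] 51.15710975368504
wrist n 4176 mean [471.1   4.5] circ [477.8   4.3] 32.0 rect [476.2   5.3] [63.  59.2] 61.2 zmed 77.8
to scrap [ 112.83481872 -253.12540845]
```

View pics/w17.png

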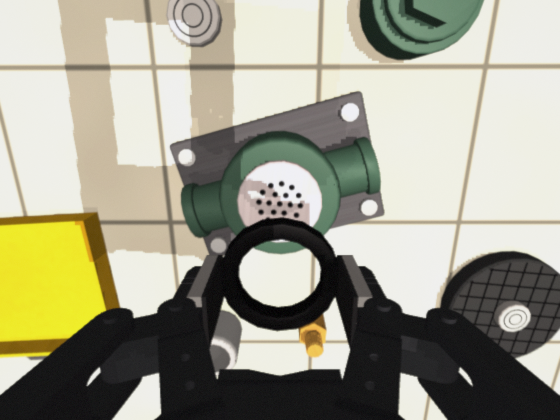

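The ring is held level (280,274), and the screen is still seated. Moving to the left-hand (y ≈ -249) yellow tray.

```bash
python3 -m creep '[[0,0,0,-45,20,0,0.6],[0,0,0,-97,43,0,0.6],[0,0,0,-150,67,0,0.6],[0,0,0,-203,90,0,0.6],[0,0,0,-253,110,0,0.6],[0,0,0,-253,110,0,0.6],[0,0,0,-253,110,0,0.6]]';  python3 - <<'E'
from circ import *
o=get_obs(); p,d=eyes.snapshot("wrist"); print(o["eef_pos"],o["wrist_force"],o["opening"])
cv2.imwrite("pics/w18.png",p[:,:,::-1])
K,E=cam("wrist",o); X=cloud(K,E,d)
hsv=cv2.cvtColor(p,cv2.COLOR_RGB2HSV).astype(int); m=(abs(hsv[...,0]-28)<7)&(hsv[...,1]>150)&(np.hypot(X[...,0]-592,X[...,1]+249)<112)&(X[...,2]<32)
P=X[m][:,:2].astype(np.float32); print("tray",len(P),cv2.minAreaRect(P),cv2.minEnclosingCircle(P), np.median(X[m][:,2]))
t=np.load("pics/top0.npz"); K,E=cam("top"); X=cloud(K,E,t["d"]); hsv=cv2.cvtColor(t["p"],cv2.COLOR_RGB2HSV).astype(int); m=(abs(hsv[...,0]-28)<7)&(hsv[...,1]>150)&(np.hypot(X[...,0]-592,X[...,1]+249)<112)
P=X[m][:,:2].astype(np.float32); print("top",len(P),cv2.minAreaRect(P))
E
```

```text
time: 21.85
eef_pos: [586.7, -248.4, 185.2]
tool_rot: [0.708, 0.706, 0.0, 0.002]
wrist_force: [0.1, 0.8, 0.2]
opening: 51.0
[ 586.68925328 -248.42995752  185.16631885] [0.13629904 0.83967344 0.21011537] 51.00627350861471
tray 14484 ((598.0473022460938, -249.399658203125), (164.6805419921875, 149.6435089111328), 3.429466724395752) ((590.478515625, -250.17379760742188), 104.7796859741211) 2.7301502462893077
top 3059 ((596.7979736328125, -248.59617614746094), (163.129150390625, 149.97483825683594), 3.3066272735595703)
```

View pics/w18.png

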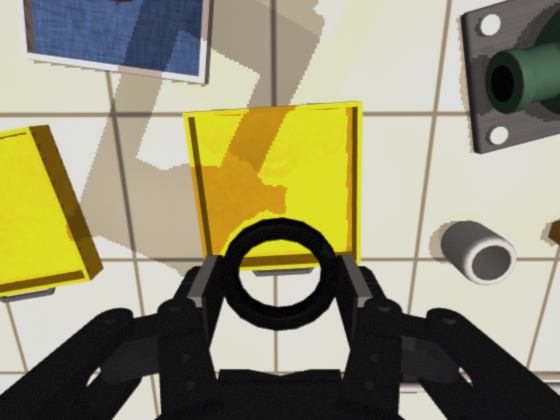

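Tray centre ≈ (591, -250) once the handle is allowed for (corners at x ≈ 516 to 666). Descending.

```bash
python3 -m creep '[[0,0,0,-1,2.5,45,0.6],[0,0,0,-1,2.5,95,0.6],[0,0,0,-1,2.5,135,0.6],[0,0,0,-1,2.5,155,0.6],[0,0,0,-1,2.5,160,0.6],[0,0,0,-1,2.5,160,0.6],[0,0,0,-1,2.5,160,0.6]]'
```

```text
time: 22.78
eef_pos: [591.4, -249.9, 28.1]
tool_rot: [0.708, 0.707, 0.001, 0.004]
wrist_force: [0.9, -0.5, -0.7]
opening: 51.4
```

```bash
python3 -m creep '[[0,0,0,0,-0.5,6,0.6],[0,0,0,0,-0.5,11,0.6],[0,0,0,0,-0.5,12,0.6],[0,0,0,0,-0.5,12,0.6]]'; python3 -m creep '[[0,0,0,0,0,1,0.6],[0,0,0,0,0,1,0.6]]';python3 -m creep '[[0,0,0,0,0,1,0.6],[0,0,0,0,0,1,0.6]]'
```

```text
time: 23.28
eef_pos: [590.8, -249.9, 15.8]
tool_rot: [0.708, 0.707, 0.001, 0.003]
wrist_force: [-0.4, 0.1, -1.1]
opening: 51.7
time: 23.52
eef_pos: [590.7, -249.9, 14.7]
tool_rot: [0.708, 0.707, 0.001, 0.003]
wrist_force: [-0.4, 0.2, -0.4]
opening: 51.5
time: 23.78
eef_pos: [590.9, -249.9, 13.8]
tool_rot: [0.708, 0.707, 0.001, 0.004]
wrist_force: [-0.4, 0.2, -0.2]
opening: 51.4
```

```bash
python3 -m creep '[[0,0,0,0,0,0.8,0.6],[0,0,0,0,0,0.8,0.6]]';python3 -m creep '[[0,0,0,0,0,0.8,0.6],[0,0,0,0,0,0.8,0.6]]'
```

```text
time: 24.02
eef_pos: [591.0, -250.0, 13.7]
tool_rot: [0.708, 0.707, 0.001, 0.004]
wrist_force: [-2.7, 1.1, 4.7]
opening: 51.4
time: 24.28
eef_pos: [591.0, -250.0, 13.7]
tool_rot: [0.708, 0.707, 0.001, 0.004]
wrist_force: [-3.0, 2.0, 7.3]
opening: 51.6
```

Contact at TCP 13.7, as predicted. Releasing.

```bash
python3 -m creep '[[0,0,0,0,0,0,0.4],[0,0,0,0,0,0,0.3],[0,0,0,0,0,0,0.27],[0,0,0,0,0,0,0.27],[0,0,0,0,0,0,0.27]]';python3 -m creep '[[0,0,0,0,0,-15,0.27],[0,0,0,0,0,-40,0.27],[0,0,0,0,0,-80,0.27],[0,0,0,0,-20,-120,0.2],[0,0,0,0,-40,-170,0.15],[0,0,0,0,-40,-170,0.15],[0,0,0,0,-40,-170,0.15]]'; python3 - <<'E'
from circ import *
o=get_obs(); p,d=eyes.snapshot("wrist"); print(o["eef_pos"],o["opening"]); np.savez("pics/w19.npz",p=p,d=d,pos=o["eef_pos"],q=o["tool_rot"])
cv2.imwrite("pics/w19.png",p[:,:,::-1])
K,E=cam("wrist",o); X=cloud(K,E,d)
g=p.max(2)<60; m=g&(np.hypot(X[...,0]-591,X[...,1]+250)<40)&(X[...,2]<30)
P=X[m][:,:2].astype(np.float32); print("ring",len(P),cv2.minEnclosingCircle(P),np.median(X[m][:,2]))
hsv=cv2.cvtColor(p,cv2.COLOR_RGB2HSV).astype(int); m=(abs(hsv[...,0]-28)<7)&(hsv[...,1]>150)&(np.hypot(X[...,0]-592,X[...,1]+249)<112)&(X[...,2]<32)
P=X[m][:,:2].astype(np.float32); print("tray",len(P),cv2.minAreaRect(P))
print("to trap",np.array([477,4.5])-o["eef_pos"][:2])
E
```

```text
time: 24.9
eef_pos: [590.9, -249.9, 13.6]
tool_rot: [0.708, 0.707, 0.001, 0.003]
wrist_force: [-0.5, 0.8, 0.0]
opening: 62.4
time: 25.78
eef_pos: [550.1, -249.4, 184.5]
tool_rot: [0.708, 0.707, 0.001, 0.004]
wrist_force: [-0.1, 0.8, -1.4]
opening: 72.8
[ 550.14497706 -249.41692993  184.50737798] 72.77630327960874
ring 1095 ((589.7672729492188, -249.024169921875), 25.99175262451172) 12.312476160527913
tray 15358 ((590.8880004882812, -252.7563934326172), (150.48341369628906, 155.5853271484375), 3.545893907546997)
to trap [-73.14497706 253.91692993]
```

View pics/w19.png

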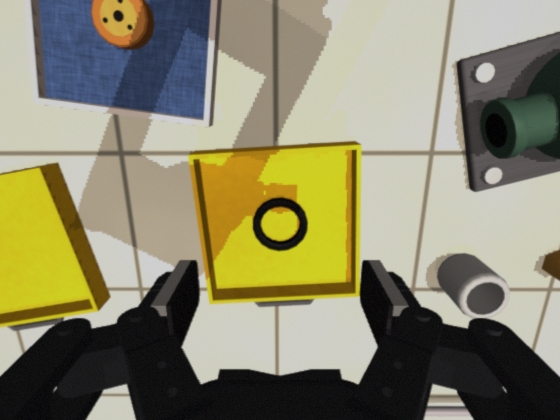

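The ring sits in the middle of the tray, (589.8, -249.0), pixel (280,223). Last part is the screen.

```bash
python3 -m creep '[[0,0,0,45,-13,0,0.12],[0,0,0,98,-28,0,0.12],[0,0,0,150,-43,0,0.12],[0,0,0,203,-58,0,0.12],[0,0,0,254,-73,10,0.12],[0,0,0,254,-73,45,0.12],[0,0,0,254,-73,68,0.12],[0,0,0,254,-73,75,0.12],[0,0,0,254,-73,75,0.12]]'; python3 - <<'E'
from circ import *
o=get_obs(); p,d=eyes.snapshot("wrist"); print(o["eef_pos"],o["opening"]); np.savez("pics/w20.npz",p=p,d=d,pos=o["eef_pos"],q=o["tool_rot"])
cv2.imwrite("pics/w20.png",p[:,:,::-1])
find("wrist",o,p,d,75,81,(477,4.6),36,22)
find("wrist",o,p,d,67,73,(477,4.6),52,22)
E
```

```text
time: 26.95
eef_pos: [476.9, 4.8, 106.1]
tool_rot: [0.708, 0.707, 0.0, 0.002]
wrist_force: [-0.5, -0.7, 0.4]
opening: 75.2
[476.91010866   4.80295246 106.12519327] 75.21399824734861
wrist n 10675 mean [476.1   4.5] circ [478.1   4.7] 32.3 rect [477.9   4.4] [63.3 63.4] 4.7 zmed 77.8
wrist n 10480 mean [467.9   4.9] circ [477.3   4.6] 47.2 rect [476.7   4.6] [93.  92.6] 59.3 zmed 70.4
```

View pics/w20.png

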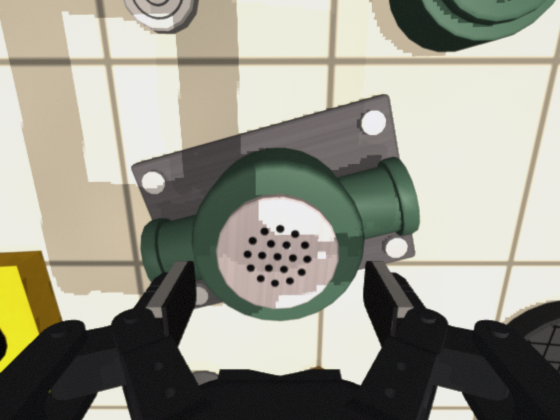

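Collar centre (478.0, 4.5), top about 79, so about 7 mm of collar stands above the body face. Descending.

```bash
python3 -m creep '[[0,0,0,-0.3,0.5,15,0.12],[0,0,0,-0.3,0.5,22,0.12],[0,0,0,-0.3,0.5,24,0.12],[0,0,0,-0.3,0.5,24,0.12]]'; python3 - <<'E'
from h import *
o=get_obs(); p,d=eyes.snapshot("wrist"); print(o["eef_pos"],o["opening"],o["wrist_force"])
cv2.imwrite("pics/w21.png",cv2.resize(p[190:340,160:400,::-1],None,fx=3.3,fy=3.3,interpolation=cv2.INTER_CUBIC))
C=np.array(eyes.camera_params("wrist")["mount"]); K=np.array(eyes.camera_params("wrist")["intrinsics"])
Y=cloud(K,np.linalg.inv(C),d); q=Y[(d>0)&(abs(Y[...,1])<11)&(abs(Y[...,0])<50)&(abs(Y[...,0])>36.5)&(Y[...,2]<18)&(Y[...,2]>-10)]
h,b=np.histogram(q[:,2],bins=np.arange(-4,18,1)); print([(int(i),int(j)) for i,j in zip(b,h)])
E
```

```text
time: 27.5
eef_pos: [478.2, 4.2, 82.9]
tool_rot: [0.708, 0.706, 0.001, 0.003]
wrist_force: [-0.2, -0.0, 0.1]
opening: 75.0
[478.15992012   4.24394101  82.9396659 ] 75.03757507543065 [-0.21214768 -0.0495765   0.14046403]
[(-4, 91), (-3, 94), (-2, 82), (-1, 69), (0, 55), (1, 52), (2, 27), (3, 20), (4, 3), (5, 0), (6, 0), (7, 0), (8, 0), (9, 0), (10, 8), (11, 216), (12, 558), (13, 152), (14, 22), (15, 7), (16, 4)]
```

View pics/w21.png

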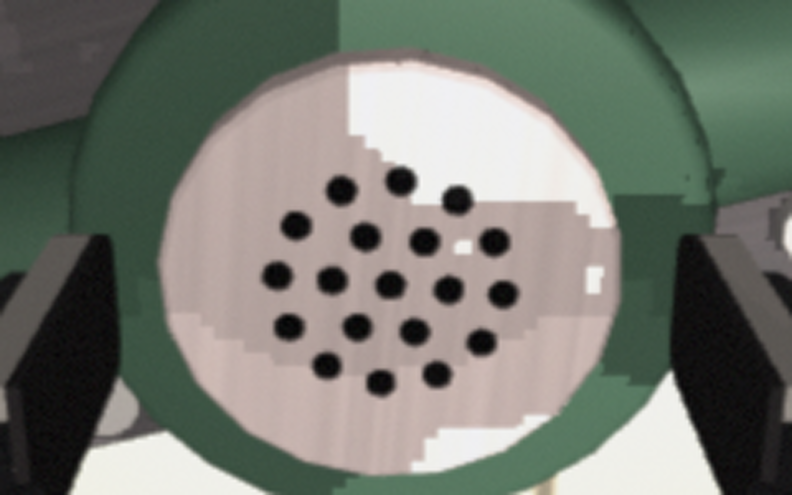

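```bash
python3 -m creep '[[0,0,0,0.2,-0.2,3.7,0.12],[0,0,0,0.2,-0.2,3.7,0.12]]'; python3 -m creep '[[0,0,0,0,0,0,0.5],[0,0,0,0,0,0,0.5],[0,0,0,0,0,0,0.5],[0,0,0,0,0,0,0.5]]' 60
```

```text
time: 27.8
eef_pos: [478.1, 4.5, 79.3]
tool_rot: [0.708, 0.707, 0.001, 0.003]
wrist_force: [-0.1, -0.4, 0.4]
opening: 75.2
time: 28.3
eef_pos: [478.3, 4.6, 80.3]
tool_rot: [0.708, 0.707, 0.001, 0.003]
wrist_force: [-3.6, 1.7, 7.8]
opening: 59.8
```

```bash
python3 -m creep '[[0,0,0,0,0,-5,0.5],[0,0,0,0,0,-10,0.5],[0,0,0,0,0,-18,0.5],[0,0,0,0,0,-26,0.5],[0,0,0,0,0,-34,0.5],[0,0,0,0,0,-60,0.5],[0,0,0,0,0,-100,0.5],[0,0,0,0,0,-100,0.5],[0,0,0,0,0,-100,0.5]]'; python3 - <<'E'
from circ import *
o=get_obs(); p,d=eyes.snapshot("wrist"); print(o["eef_pos"],o["wrist_force"],o["opening"])
cv2.imwrite("pics/w22.png",p[:,:,::-1])
t=np.load("pics/top0.npz"); find("top",None,t["p"],t["d"],9,30,(411,357),95,22)
print("to pan",np.array([411,357.6])-o["eef_pos"][:2])
E
```

```text
time: 29.42
eef_pos: [477.6, 5.0, 180.0]
tool_rot: [0.708, 0.707, 0.001, 0.003]
wrist_force: [-0.6, 0.7, -1.5]
opening: 59.9
[477.58684342   4.97040366 179.98726596] [-0.55847117  0.70695991 -1.48346312] 59.933957103038594
top n 342 mean [419.8 397.3] circ [412.  359.1] 74.5 rect [417.7 385.1] [ 91.2 148.1] 77.2 zmed 19.0
to pan [-66.58684342 352.62959634]
```

View pics/w22.png

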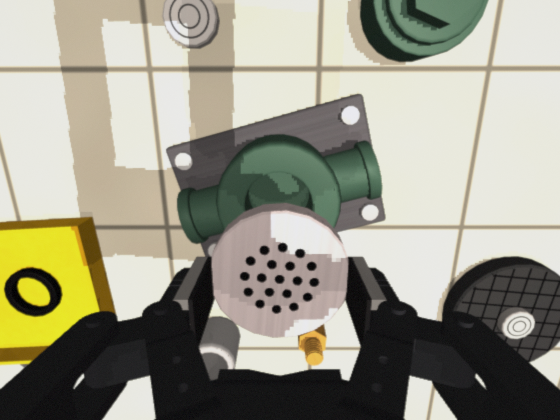

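The screen is out clean (279,276), and the bore is empty. Moving to the wash pan.

```bash
python3 -m creep '[[0,0,0,45,-8,0,0.5],[0,0,0,98,-18,0,0.5],[0,0,0,150,-28,0,0.5],[0,0,0,203,-38,0,0.5],[0,0,0,255,-48,0,0.5],[0,0,0,308,-58,0,0.5],[0,0,0,353,-66,0,0.5],[0,0,0,353,-66,0,0.5],[0,0,0,353,-66,0,0.5]]';  python3 - <<'E'
from circ import *
o=get_obs(); p,d=eyes.snapshot("wrist"); print(o["eef_pos"],o["wrist_force"],o["opening"])
cv2.imwrite("pics/w23.png",p[:,:,::-1])
find("wrist",o,p,d,10,28,(411,358),90,18)
find("wrist",o,p,d,17,24,(411,358),90,18)
E
```

```text
time: 30.6
eef_pos: [410.9, 357.4, 176.3]
tool_rot: [0.707, 0.707, -0.001, 0.002]
wrist_force: [0.4, 0.5, -1.2]
opening: 60.2
[410.85906889 357.43810751 176.30194074] [ 0.38959957  0.50312691 -1.20443346] 60.16914272994769
wrist n 3083 mean [388.4 355.7] circ [410.9 356.2] 74.8 rect [396.5 355.8] [120.3 148.8] 1.3 zmed 18.5
wrist n 1784 mean [384.8 355.5] circ [410.9 356.2] 74.8 rect [396.3 355.9] [119.9 148.8] 0.9 zmed 20.1
```

View pics/w23.png

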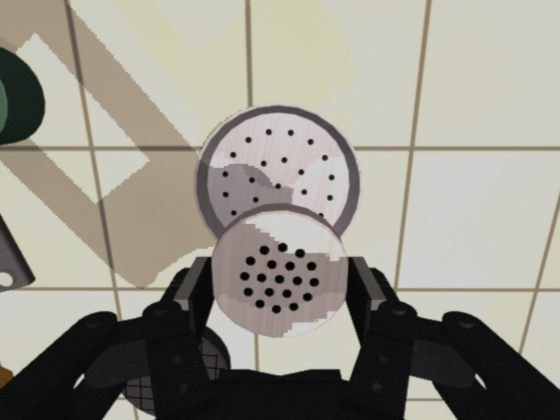

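The pan centre reads (410.9, 356.2) from the wrist and about (411, 357.6) from the top. Descending.

```bash
python3 -m creep '[[0,0,0,0,-1.5,45,0.5],[0,0,0,0,-1.5,90,0.5],[0,0,0,0,-1.5,112,0.5],[0,0,0,0,-1.5,122,0.5],[0,0,0,0,-1.5,122,0.5],[0,0,0,0,-1.5,122,0.5]]'; python3 -m creep '[[0,0,0,0,-1,4,0.5],[0,0,0,0,-1,8,0.5],[0,0,0,0,-1,8,0.5]]'
```

```text
time: 31.4
eef_pos: [411.1, 356.9, 56.2]
tool_rot: [0.708, 0.706, 0.0, 0.003]
wrist_force: [0.1, 0.3, -0.2]
opening: 59.6
time: 31.78
eef_pos: [409.9, 356.8, 47.9]
tool_rot: [0.708, 0.706, 0.0, 0.003]
wrist_force: [-0.5, -1.1, -0.7]
opening: 59.8
```

```bash
python3 -m creep '[[0,0,0,0,1,2,0.5],[0,0,0,0,1,3,0.5],[0,0,0,0,1,3,0.5]]'; python3 -m creep '[[0,0,0,0,0,1,0.5],[0,0,0,0,0,1,0.5]]'; python3 -m creep '[[0,0,0,0,0,1,0.5],[0,0,0,0,0,1,0.5]]'; python3 -m creep '[[0,0,0,0,0,0.8,0.5],[0,0,0,0,0,0.8,0.5]]'
```

```text
time: 32.15
eef_pos: [410.8, 356.7, 44.7]
tool_rot: [0.708, 0.706, -0.0, 0.003]
wrist_force: [-0.8, 0.5, -1.4]
opening: 59.7
time: 32.4
eef_pos: [410.7, 356.7, 43.6]
tool_rot: [0.708, 0.706, -0.0, 0.003]
wrist_force: [-0.3, -0.0, -1.8]
opening: 59.5
time: 32.65
eef_pos: [410.7, 356.6, 42.5]
tool_rot: [0.708, 0.706, -0.0, 0.003]
wrist_force: [-0.2, -0.6, -0.9]
opening: 59.8
time: 32.9
eef_pos: [410.9, 356.7, 42.3]
tool_rot: [0.708, 0.706, -0.0, 0.003]
wrist_force: [-0.8, -2.4, 4.8]
opening: 59.8
```

Contact at TCP 42.3, as predicted (42.5). Releasing and backing off.

```bash
python3 -m creep '[[0,0,0,0,0,0,0.25],[0,0,0,0,0,0,0.15],[0,0,0,0,0,0,0.1],[0,0,0,0,0,0,0.1],[0,0,0,0,0,0,0.1]]';python3 -m creep '[[0,0,0,0,0,-15,0.1],[0,0,0,0,0,-40,0.1],[0,0,0,0,0,-80,0.1],[0,0,0,0,-20,-120,0.1],[0,0,0,0,-50,-170,0.05],[0,0,0,0,-50,-180,0],[0,0,0,0,-50,-180,0],[0,0,0,0,-50,-180,0]]'; python3 - <<'E'
from circ import *
o=get_obs(); p,d=eyes.snapshot("wrist"); print(o["eef_pos"],o["opening"],o["wrist_force"])
cv2.imwrite("pics/w24.png",p[:,:,::-1])
find("wrist",o,p,d,10,28,(411,358),90,18)
find("wrist",o,p,d,35,50,(411,358),60,18)
p,d=eyes.snapshot("top"); cv2.imwrite("pics/t2.png",cv2.resize(p[:,:,::-1],(800,600),interpolation=cv2.INTER_CUBIC))
for n,g,lo,hi,r in (("screen",(411,357),33,52,60),("disc",(615,241),26.5,36,30),("seat",(413,-374),20,32,40),("snub",(637,37),10,60,30),("coup",(651,-61),10,60,35)):
    print(n,end=" "); find("top",None,p,d,lo,hi,g,r,0)
E
```

```text
time: 33.52
eef_pos: [410.9, 356.7, 42.2]
tool_rot: [0.708, 0.706, -0.0, 0.003]
wrist_force: [-0.7, -0.7, -0.0]
opening: 77.1
time: 34.52
eef_pos: [360.0, 356.9, 220.5]
tool_rot: [0.708, 0.706, -0.001, 0.003]
wrist_force: [0.2, -0.0, -0.4]
opening: 85.6
[359.99617267 356.85601549 220.54320348] 85.61651234695552 [ 0.15581196 -0.00296867 -0.36956868]
wrist n 2873 mean [421.2 356. ] circ [411.5 356.1] 75.1 rect [410.9 356.2] [148.6 148.4] 18.0 zmed 18.1
wrist n 2970 mean [409.9 357.9] circ [411.1 357.7] 32.0 rect [411.  357.9] [63.3 63. ] 7.1 zmed 39.6
screen top n 472 mean [411.7 355.7] circ [412.  357.4] 32.5 rect [412.3 357.3] [62.5 61.4] 27.7 zmed 41.6
disc top n 87 mean [614.9 241.3] circ [614.8 240.8] 15.9 rect [615.1 240.7] [30.9 22.9] 2.9 zmed 32.0
seat top n 217 mean [ 413.  -371.9] circ [ 412.8 -372.6] 22.2 rect [ 412.9 -370.9] [40.6 42.1] 47.3 zmed 25.9
snub top n 113 mean [632.7  37.8] circ [636.2  38.7] 15.4 rect [635.7  39.5] [28.7 28.2] 0.4 zmed 32.1
coup top n 233 mean [645.7 -61.9] circ [647.3 -61.3] 24.4 rect [647.1 -61.8] [46. 47.] 87.7 zmed 45.5
```

View pics/w24.png

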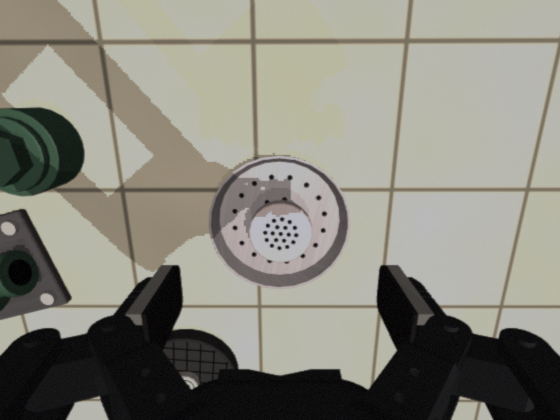

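View pics/t2.png

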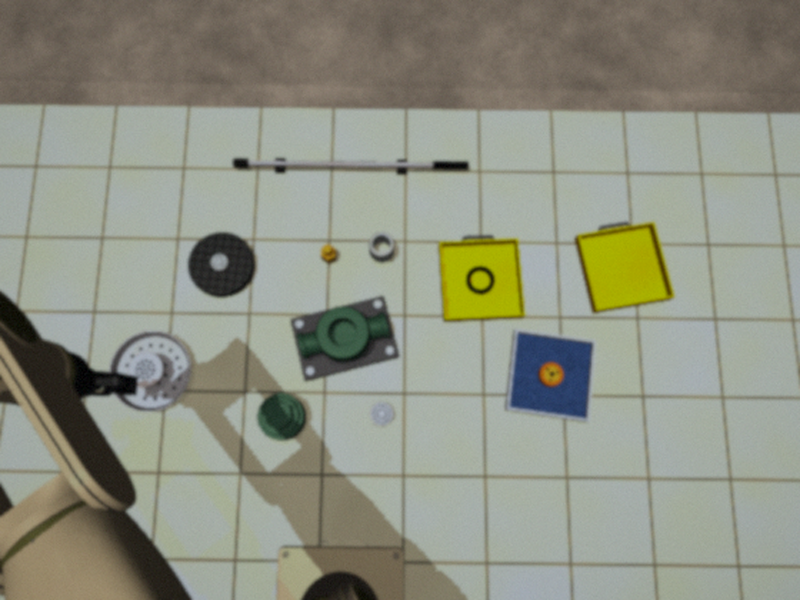

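All four parts are in place: disc (219,262), ring (481,280), seat (552,374) and screen (148,370). The snubber and coupler are where they started. Handing in.

```bash
python3 - <<'E'
from rig import bot
print(bot.hand_in())
E
```

```text
the job is handed in; nothing more can be done
None
```

I stripped the trap from the top, one part at a time, and handed the job in at about 34.7 s of the 128 s allowed; no verdict is reported. Each part was lowered until the wrist felt contact and then released, and nothing was dropped.

| Part | Final centre (mm) | Middle of its place (mm) | Off by |
|---|---|---|---|
| Disc on lapping plate | (615.5, 241.5) | (615.4, 240.9) | about 1 mm |
| Seat in felt tray | (413.0, -373.6) | (413.3, -375.1) | about 1.5 mm |
| Seal ring in the left-hand scrap tray | (589.8, -249.0) | (591, -250) | about 1.5 mm |
| Screen in wash pan | (411.1, 357.7) | (411, 356.2) | about 1.5 mm |

- **Last look:** the top picture shows all four parts flat and the right way up. The snubber stands where it was, and the coupler read within about 4 mm of its first position. The wrist picture shows the fingers clear of everything.
- **Checks that disagreed:** the whole stack stood about 5 mm lower in the trap than stated (disc top about 114 mm, not 119), with the collar partly sunk in the body. I used the measured heights; each contact then came within about 1.2 mm of where they predicted. Wrist depth read about 1.4 mm low, and the gripper opening read 2.5 to 4 mm under the stated diameters.

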